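# Load the carrier and lap the specimen blocks

## Robot

A 7-joint arm with a two-finger parallel gripper is mounted at the origin on the work surface. World frame = base frame: x ahead of the robot, y to its left, z up, the work surface at z = 0. Lengths are in mm, angles in degrees, forces in N, time in s.
With the tool pointing down it reaches from about 400 to 925 mm from the base axis. Payload 5.6 kg.
Tool frame: the origin (TCP) lies where the fingers leave the gripper's body, on its centre line; the fingertips stand 73 mm ahead of it and the grasp point (between the pads) lies 54 mm ahead of it; z points along the fingers, y is the line along which they close (so a half turn about z gives the same grasp; the last joint's range is limited). The gripper opens to 85 mm and grips with 20 to 120 N. Pads are 22 mm wide; open, the fingers measure 114 mm over their backs; the gripper's body (76 mm by 85 mm) begins 54 mm behind the grasp point. The pads swing forward as they close: fully open they stand 13 mm farther back than shut.
Start: joints at [-70.187, 26.786, -0.665, 91.828, 0.344, 61.387, -3.226], TCP at [246.437, 601.477, 303.89] pointing down, gripper open.
Joint ranges: [-144.91, 144.91], [-17.63, 115.5], [-89.93, 88.59], [15.96, 139.68], [-74.01, 254.01], [8.47, 105.57], [-167.45, 167.45]. Speed limits (degrees/s): [147.25, 147.25, 180, 180, 180, 180, 180].

## Interface

Orientations are given as a 3x3 rotation matrix whose columns are the frame's x, y, z axes.
In Python, from rig import ctrl gives the robot as it stands.
- The arm moves only by the tool arm_command, never from a script. Its argument "deltas" is text: rows parted by semicolons, each of 7 numbers parted by spaces: the opening, from 0 (shut) to 1 (fully open), then the shift along the tool's x, y, z as a fraction of full scale, then the turn, a rotation vector about the tool's x, y, z as a fraction of full scale. A call has 1 to 8 rows; each row shifts and turns the commanded pose from where the row before left it, along the tool's axes as they then stand; what a row does not reach is not made up. Full scale, the value 1, is 50 mm for a shift and 180 degrees for a turn. A row lasts 1/12 s, in which the tool goes at most 41.7 mm and 7.16 degrees, less where a joint would pass 70% of its speed; a pose out of reach is approached as far as the arm can. A call with a number of a shift or a turn outside -1 to 1 is refused whole. A call with a gripper value outside its range is refused whole. The fingers move at their own pace and stop on an object; "grip_force" is the grip in N (left out, the last holds). Time passes only in rows, so rows that do not move let the fingers close. It gives the time, the measured TCP pose, the force, the opening and the grip force at its end, in the units of the state.
- ctrl.observe(): the state, without advancing time (a new reading comes with each control period).
- ctrl.grab_frame(name): name is "scene" or "top" or "wrist"; returns a dict with "img" (400x640x3 uint8, red, green, blue), "range_z" (400x640 float32, mm along the optical axis (not along the pixel's ray), 0 where there is no reading), "mtx" (3x3 intrinsics, pixels), "distortion" ([k1, k2, p1, p2, k3] as OpenCV has them; the pictures are not rectified), "R" (3x3) and "t" (3): a world point X has camera coordinates R X + t; the wrist camera has in their place "mount" (4x4, takes a point from camera to tool coordinates, whose origin is the TCP and whose axes are the flange's). Camera axes: x right, y down, z forward; pixel columns grow to the right and rows downward; lengths in mm; the calibration is good to about 2 mm. A picture is of the moment at which its call begins: read the wrist's pose just before it.
- ctrl.close_job(): hands the job in; it is judged then, once.
The state is a dict: "time": time; "qpos": joint angles; "dq": joint speeds; "effort": joint torques, N m; "ee_pos": TCP position; "eef_rot": TCP orientation; "ft_force": force on the tool from outside, world axes, zero at the start; "ft_torque": the same for the moment, N m; "grip_width": finger opening in mm; "grip_force": force on a finger pad.
Only numpy, scipy, OpenCV 4.12 (cv2) and the standard library are available. Lean on these libraries where they do the work, as an engineer would, in place of code of your own. Each camera call takes 0.05 s, during which the arm holds its last target. There are 200 camera calls.

## Task

Slide the aluminium carrier, without lifting it, square up against the steel stop bar and set every resin block lying on the bench flat into the pocket of its own width, tab towards the bar. When all are seated, take the spring-loaded lap and give each block one slow stroke along the middle of its whole face, from the end nearest you (the robot) to the tab end, pressing on the spring all the way without pushing it to the end of its travel, narrowest block first and widest last. Finally stand the lap back on the middle of its cork pad, with the blocks still seated and the carrier still against the bar, and leave the flask, wash bottle and slide box alone.

Things in the scene. Friction and masses are not known exactly. Their poses are not given: they have to be found in the camera images.
- stop: Stop bar: plain steel bar screwed to the bench, 20 x 270 x 14 mm high (x, y, z). Origin at the centre of its underside; its x axis points away from the robot, its long axis is y. The carrier is slid against its robot-side face, which is 10 mm from the origin at x = -10 mm.
- carrier: Loose aluminium carrier, 110 x 250 x 18 mm high (x, y, z), 0.85 kg; origin at the centre of its underside. Three T-shaped pockets in a row along y, 12 mm deep, floor 6 mm up, 34 mm walls between them, 15 mm rims. Its +x long face goes against the stop bar: its origin is then at x = -65 mm in the stop's frame, anywhere within 60 mm of central along the bar.
- block_narrow: Narrow specimen block (may be absent): flat grey-blue resin, 76 mm long, 24 mm high. Its main part is 52 x 34 mm, from x = -38 to +14 mm; from there to x = +38 mm a tab only 18 mm wide (T shape from above). About 60 g. Origin at the centre of the underside of the 76 mm length; x points to the tab end, z up.
- block_medium: Medium specimen block (may be absent): flat grey-blue resin, 76 mm long, 24 mm high. Its main part is 52 x 46 mm, from x = -38 to +14 mm; from there to x = +38 mm a tab only 30 mm wide (T shape from above). About 72 g. Origin at the centre of the underside of the 76 mm length; x points to the tab end, z up.
- block_wide: Wide specimen block (may be absent): flat grey-blue resin, 76 mm long, 24 mm high. Its main part is 52 x 58 mm, from x = -38 to +14 mm; from there to x = +38 mm a tab only 42 mm wide (T shape from above). About 84 g. Origin at the centre of the underside of the 76 mm length; x points to the tab end, z up.
- pocket_narrow (a point): Centre of the floor of the carrier's pocket for the narrow block, at y = +91 mm on the carrier and 6 mm above its underside; axes as the carrier's. Shaped as the block with 2 mm of play all round, tab end towards the stop bar (+x). A seated block's origin is at this point and its top face 24 mm above it, 12 mm proud of the carrier.
- pocket_medium (a point): Centre of the floor of the carrier's pocket for the medium block, at y = +13 mm on the carrier and 6 mm above its underside; axes as the carrier's. Shaped as the block with 2 mm of play all round, tab end towards the stop bar (+x). A seated block's origin is at this point and its top face 24 mm above it, 12 mm proud of the carrier.
- pocket_wide (a point): Centre of the floor of the carrier's pocket for the wide block, at y = -77 mm on the carrier and 6 mm above its underside; axes as the carrier's. Shaped as the block with 2 mm of play all round, tab end towards the stop bar (+x). A seated block's origin is at this point and its top face 24 mm above it, 12 mm proud of the carrier.
- lap: Spring-loaded hand lap standing on the cork pad: dark flat steel sole 40 x 36 x 10 mm under a wooden grip block 36 x 22 x 30 mm (x, y, z; take it across the 22 mm), the grip reaching from 22 to 52 mm above the sole's underside. 0.23 kg. Origin at the centre of the sole's underside when not pressed, z up. Symmetric under a half turn.
- sole_mid (a point): Centre of the underside of the lap's sole, moves with the sole.
- sole (a joint): How far the sole is pressed up into the lap (m): 0 free, 0.010 fully compressed. The spring has 3 N of preload and 1 N per mm: pushing the grip down 6 mm after the sole touches gives about 9 N, the right pressure; at the end of the travel it is 13 N and goes hard.
- pad: Cork pad fixed to the bench on which the lap is parked, 110 x 110 x 4 mm; origin at the centre of its underside.
- flask: Bystander: amber conical flask, 72 mm across, 108 mm high; origin at the centre of its underside. Leave alone.
- wash_bottle: Bystander: white wash bottle with a blue cap, 60 mm across, 140 mm high; origin at the centre of its underside. Leave alone.
- slide_box: Bystander: closed grey slide box 60 x 95 x 32 mm; origin at the centre of its underside. Leave alone.
Not all that is in view belongs to the job. What is shaped like the block_narrow but pink or turquoise is not meant.

How it is judged:
By the outcome, as a careful person would: the job done as asked, in the order asked, and still so for the second after the job is handed in, with the robot touching nothing.
Of block_narrow, block_medium, block_wide only 2 to 3 are there at a start; the rules pass over those that are not, and their reading is None.
At some moment in a run one of block_narrow, block_medium, block_wide may be knocked a few centimetres aside while the robot is not near it.
Once in a run the grip may slacken for a moment while it holds something.
It also fails if it takes over 210 s, if anything falls off the work surface, if the arm or the gripper's body presses on something with over 40 N, if the wrist force passes 120 N, or if a joint passes its speed limit or range.

## Working session

There is one attempt and no reset: what is moved stays moved. The work goes in short steps, Python scripts to look and compute and a tool call to move; the robot and the scene stay as the last step left them, time stands still between calls to the robot, and variables do not carry over. Pictures are saved under pics/ and viewed, at most 16 in all, crops included, and the job is handed in when it is done.

Besides the shell and the picture viewer there is one more tool, called after "Request:" as name(argument=value, ...) on one line, values as JSON. arm_command: Moves the arm, as the interface text tells. Its arguments: {"type":"object","properties":{"deltas":{"type":"string"},"grip_force":{"type":"number"}},"required":["deltas"]}

```bash
ls; mkdir -p pics
python3 - <<'E'
from rig import ctrl
import cv2,numpy as np
s=ctrl.observe(); print(s)
for n in("scene","top"):
    f=ctrl.grab_frame(n); cv2.imwrite(f"pics/{n}0.png",f["img"][:,:,::-1]); np.savez(f"{n}0.npz",**f)
    print(n,f["mtx"],f["distortion"],f["R"],f["t"])
f=ctrl.grab_frame("wrist"); print(f["mount"],f["mtx"],f["distortion"])
E
```

```text
pics
{'time': 0.0, 'qpos': array([-70.18567249,  26.83733445,  -0.66262929,  91.88163913,
         0.3427999 ,  61.38694892,  -3.22583288]), 'dq': array([-0.08038274, -0.10984341,  0.03764285,  0.02629314, -0.06144437,
        0.06263487, -0.07934785]), 'effort': array([-3.64209136e-04, -5.32407761e+01,  2.10456352e-02, -2.51301277e+01,
        1.13446589e-02,  7.88643316e-03, -2.25346713e-05]), 'ee_pos': array([246.3232928 , 601.04791634, 302.91789247]), 'eef_rot': array([[-9.25314449e-01,  3.79200274e-01, -5.67814049e-04],
       [ 3.79200677e-01,  9.25312853e-01, -1.72334211e-03],
       [-1.28086161e-04, -1.80994883e-03, -9.99998354e-01]]), 'ft_force': array([-0.09343619,  0.27403401,  0.65982358]), 'ft_torque': array([-0.02531503, -0.02164102, -0.03145875]), 'grip_force': 0.0, 'grip_width': 85.45098895905394}
scene [[413.91646424   0.         319.30240987]
 [  0.         413.91646424 198.12843994]
 [  0.           0.           1.        ]] [8.11381343e-05 0.00000000e+00 0.00000000e+00 0.00000000e+00
 0.00000000e+00] [[ 0.57734454  0.81638411  0.01379386]
 [ 0.46792788 -0.3169784
[... 211 characters left out ...]
      1.        ]] [-0.02718083  0.          0.          0.          0.        ] [[ 0.02352653 -0.99970863  0.00540045]
 [-0.98343184 -0.02411405 -0.17966726]
 [ 0.17974514 -0.00108403 -0.98371262]] [  53.85720214  562.76305506 1270.57320121]
[[-6.96099293e-04 -9.51248776e-01 -3.08423865e-01  7.86610605e+01]
 [ 9.99999717e-01 -5.74036281e-04 -4.86498624e-04  1.17395054e+00]
 [ 2.85734733e-04 -3.08424117e-01  9.51248907e-01 -6.91872502e+01]
 [ 0.00000000e+00  0.00000000e+00  0.00000000e+00  1.00000000e+00]] [[294.50081759   0.         315.97726003]
 [  0.         294.50081759 203.19689953]
 [  0.           0.           1.        ]] [-0.04962821  0.          0.          0.          0.        ]
```

View pics/scene0.png

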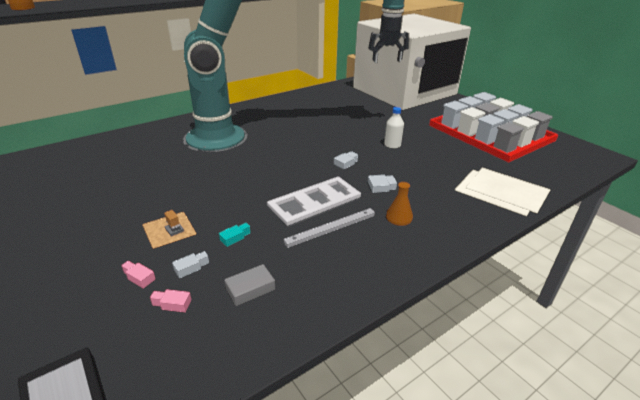

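View pics/top0.png

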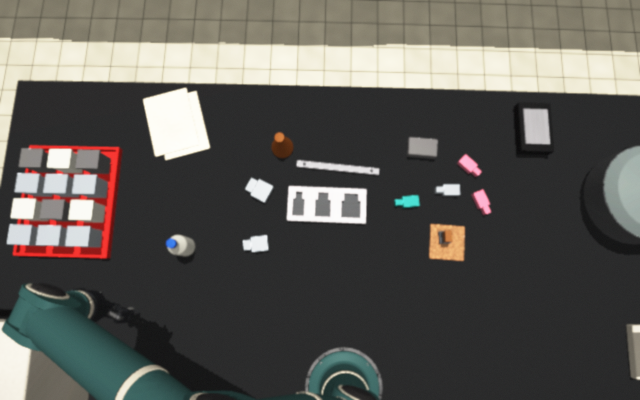

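The top view shows the carrier at about (327,205) and the stop at (338,167). The grey-blue blocks are at (260,189), (257,243) and (448,190). The lap is on its pad at (447,240), and the flask (282,145), bottle (180,245) and slide box (423,147) are clear of them. The pink and turquoise pieces are distractors.

```bash
cat > h.py <<'E'
import numpy as np,cv2
from rig import ctrl
def rays(f,uv,R,t):
    """world origin and directions of pixels; R,t world->cam"""
    n=cv2.undistortPoints(np.array(uv,np.float64).reshape(-1,1,2),f["mtx"],f["distortion"]).reshape(-1,2)
    d=np.c_[n,np.ones(len(n))]@R
    return -R.T@t,d
def onplane(f,uv,z,R=None,t=None):
    R=f["R"] if R is None else R; t=f["t"] if t is None else t
    o,d=rays(f,uv,R,t); return o+d*((z-o[2])/d[:,2])[:,None]
def wristRt(f,s):
    M=f["mount"]; Rc=s["eef_rot"]@M[:3,:3]; c=s["ee_pos"]+s["eef_rot"]@M[:3,3]
    return Rc.T,-Rc.T@c
def cloud(f,R=None,t=None):
    R=f["R"] if R is None else R; t=f["t"] if t is None else t
    v,u=np.mgrid[:400,:640]; uv=np.c_[u.ravel(),v.ravel()]
    o,d=rays(f,uv,R,t); return (o+d*f["range_z"].reshape(-1,1)).reshape(400,640,3)
def rect(P):
    """P Nx2 world -> centre, sizes (long,short), angle of long axis deg"""
    (c,(w,h),a)=cv2.minAreaRect(P.astype(np.float32))
    if w<h: w,h,a=h,w,a+90
    return np.array(c),(w,h),(a+90)%180-90
def comps(mask,amin=40):
    n,l,st,ce=cv2.connectedComponentsWithStats(mask.astype(np.uint8),connectivity=4)
    return [(l==i,st[i],ce[i]) for i in range(1,n) if st[i,4]>=amin]
def planecontour(f,m,z,R=None,t=None):
    c=max(cv2.findContours(m.astype(np.uint8),cv2.RETR_EXTERNAL,cv2.CHAIN_APPROX_NONE)[0],key=len)
    return onplane(f,c.reshape(-1,2),z,R,t)[:,:2]
def up(f,k=1): return f
E
python3 - <<'E'
from h import *
f=dict(np.load("top0.npz")); C=cloud(f); z=C[...,2]
roi=np.zeros((400,640),bool); roi[120:290,130:510]=1
print("table z",np.median(z[250:280,300:400]))
m=roi&(z>7)&(z<200)
hsv=cv2.cvtColor(f["img"],cv2.COLOR_RGB2HSV)
for mm,st,ce in comps(m):
    zt=np.percentile(z[mm],80)
    top=mm&(np.abs(z-zt)<5)
    P=planecontour(f,top,zt); c,wh,a=rect(P)
    cen=C[top][:,:2].mean(0)
    print(ce.round(),st[4],"z %.1f"%zt,"c",c.round(1),"size",np.round(wh,1),"ang %.1f"%a,"cen",cen.round(1),"rgb",np.median(f["img"][top],0))
E
```

```text
table z 0.4661465539860501
[282. 146.] 398 z 89.3 c [736.2 209. ] size [14.   4.4] ang -60.8 cen [737.5 211.3] rgb [77.5 41.  18. ]
[422. 148.] 583 z 34.5 c [ 752.4 -244.6] size [94.7 61.1] ang 88.2 cen [ 752.3 -245.7] rgb [161. 157. 153.]
[469. 165.] 251 z 27.0 c [ 694.3 -399.3] size [75.5 34. ] ang 43.7 cen [ 698.1 -398.5] rgb [253.  178.  206.5]
[338. 168.] 527 z 16.7 c [679.5  29.8] size [268.9  21.8] ang 85.5 cen [680.9  30. ] rgb [224. 221. 222.]
[259. 190.] 412 z 26.6 c [600.2 283.6] size [75.9 57.7] ang 63.9 cen [600.2 281.3] rgb [238. 241. 242.]
[448. 190.] 239 z 26.4 c [ 613.4 -325. ] size [75.2 29.6] ang -88.6 cen [ 614.5 -329.9] rgb [231. 235. 236.]
[325. 205.] 1911 z 20.5 c [555.7  63.6] size [248.7 110.5] ang 89.2 cen [557.5  67.3] rgb [252. 250. 250.]
[481. 201.] 257 z 26.5 c [ 575.3 -436.1] size [74.7 35.8] ang 24.5 cen [ 579.7 -434.6] rgb [253. 177. 206.]
[408. 202.] 240 z 26.5 c [ 571.  -192.5] size [76.9 34.4] ang -82.9 cen [ 572.1 -196.9] rgb [ 75.  221.5 210. ]
[446. 237.] 176 z 56.6 c [ 460.4 -314.5] size [31.5 21.7] ang -1.5 cen [ 460.5 -314.8] rgb [202. 128.  71.]
[180. 245.] 443 z 114.3 c [406.2 499.5] size [22.2  8.5] ang -35.2 cen [411. 501.] rgb [134.5 133.5 134. ]
[256. 244.] 334 z 26.8 c [424.  284.5] size [75.7 45.7] ang -82.2 cen [424.  281.5] rgb [236. 239. 240.]
```

```bash
cat >> h.py <<'E'
from scipy.spatial.transform import Rotation as Ro
def plan(pos,yaw,s=None):
    """yaw = world angle of tool y (deg, mod 180), tool level. Prints total turn (/180) and then the shift (/50) in the turned axes"""
    s=s or ctrl.observe(); R=s["eef_rot"]; cur=np.degrees(np.arctan2(R[1,1],R[0,1]))
    yaw=cur+((yaw-cur+90)%180-90); y=np.radians(yaw)
    Y=np.array([np.cos(y),np.sin(y),0]); Z=np.array([0,0,-1.]); T=np.c_[np.cross(Y,Z),Y,Z]
    rv=np.degrees(Ro.from_matrix(R.T@T).as_rotvec()); d=T.T@(np.array(pos)-s["ee_pos"])
    print("t %.1f pos"%s["time"],s["ee_pos"].round(1),"yaw %.1f w %.1f"%(cur,s["grip_width"]),"| turn",(rv/180).round(4),"shift/50",(d/50).round(3),"rows>=%.1f,%.1f"%(np.linalg.norm(rv)/7.1,np.linalg.norm(d)/41))
E
python3 -c "
from h import *
plan([560,64,230],85.5)"
```

```text
t 0.1 pos [246.3 601.2 303.1] yaw 67.7 w 85.3 | turn [-0.0004 -0.     -0.0988] shift/50 [ -7.097 -10.218   1.462] rows>=2.5,15.3
```

Request:
arm_command(deltas="1 0 0 0 0 0 -0.033;1 0 0 0 0 0 -0.033;1 0 0 0 0 0 -0.033;1 -0.444 -0.639 0.091 0 0 0;1 -0.444 -0.639 0.091 0 0 0;1 -0.444 -0.639 0.091 0 0 0;1 -0.444 -0.639 0.091 0 0 0;1 -0.444 -0.639 0.091 0 0 0")

```text
time: 0.82
ee_pos: [345.2, 431.7, 280.7]
eef_rot: [[-0.997, 0.078, -0.0], [0.078, 0.997, -0.0], [0.0, -0.0, -1.0]]
ft_force: [0.6, 0.3, 0.8]
grip_width: 85.2
grip_force: 0.0
```

Request:
arm_command(deltas="1 -0.444 -0.639 0.091 0 0 0;1 -0.444 -0.639 0.091 0 0 0;1 -0.444 -0.639 0.091 0 0 0;1 -0.444 -0.639 0.091 0 0 0;1 -0.444 -0.639 0.091 0 0 0;1 -0.444 -0.639 0.091 0 0 0;1 -0.444 -0.639 0.091 0 0 0;1 -0.444 -0.639 0.091 0 0 0")

```text
time: 1.48
ee_pos: [502.4, 163.1, 244.6]
eef_rot: [[-0.997, 0.078, 0.0], [0.078, 0.997, 0.0], [-0.0, 0.0, -1.0]]
ft_force: [0.2, 0.7, 0.0]
grip_width: 85.3
grip_force: 0.0
```

Request:
arm_command(deltas="1 -0.444 -0.639 0.091 0 0 0;1 -0.444 -0.639 0.091 0 0 0;1 -0.444 -0.639 0.091 0 0 0;1 0 0 0 0 0 0;1 0 0 0 0 0 0")

```text
time: 1.9
ee_pos: [561.3, 61.2, 230.5]
eef_rot: [[-0.997, 0.083, -0.001], [0.083, 0.997, -0.001], [0.001, -0.001, -1.0]]
ft_force: [-0.4, 1.1, 0.5]
grip_width: 85.4
grip_force: 0.0
```

```bash
cat >> h.py <<'E'
def wrist(name):
    s=ctrl.observe(); f=ctrl.grab_frame("wrist"); cv2.imwrite(f"pics/{name}.png",f["img"][:,:,::-1])
    R,t=wristRt(f,s); f.update(R=R,t=t); return f,s
E
python3 - <<'E'
from h import *
plan([560,64,230],85.5)
f,s=wrist("w1"); np.savez("w1.npz",**f)
C=cloud(f); z=C[...,2]; print(np.percentile(z,[5,25,50,75,95]))
for mm,st,ce in comps((z>8)&(z<22),150):
    zt=np.median(z[mm]); c,wh,a=rect(planecontour(f,mm,zt)); print(ce.round(),st[4],"z %.1f"%zt,c.round(1),np.round(wh,1),"%.2f"%a)
E
```

```text
t 1.9 pos [561.3  61.2 230.5] yaw 85.2 w 85.4 | turn [-0.0004 -0.0002 -0.0016] shift/50 [0.031 0.054 0.009] rows>=0.0,0.1
[ -1.83599394  -1.02140133  -0.32052581  16.59655436 240.4944549 ]
[514.  32.] 554 z 15.2 [431.  248.9] [46.7 11.4] 7.05
[323. 184.] 17333 z 17.2 [557.8  64.1] [250.7 111.5] 89.02
[502. 198.] 508 z 15.2 [586.5 251.5] [58.8 11.9] -24.99
[ 94. 210.] 358 z 15.6 [ 561.3 -188. ] [83.5 20.9] 77.28
[ 15. 257.] 278 z 14.3 [ 612.5 -295.3] [34.6 25.5] 74.81
[315. 293.] 2928 z 13.1 [682.4  50.8] [200.3  23.7] 85.79
[ 68. 335.] 240 z 15.1 [ 724.  -268.2] [54.2 14.2] 88.19
```

View pics/w1.png

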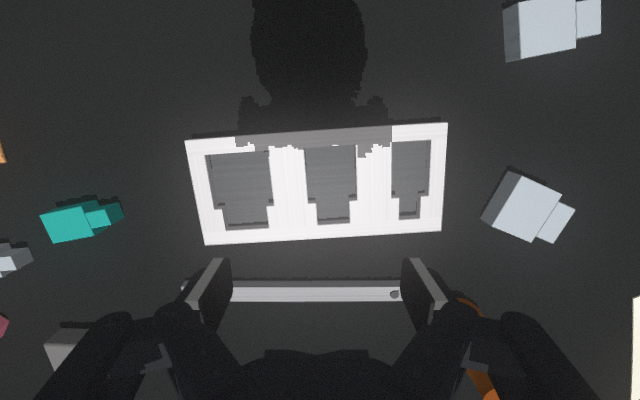

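The wrist view shows the carrier from (186,122) to (447,245), with its narrow pocket at right (+y), and the bar at y≈290 between the pads. Next I'll get the open fingertip reach from the depth data.

Run:
```python
from h import *
f=dict(np.load("w1.npz")); C=cloud(f)
s=ctrl.observe()
T=(C-s["ee_pos"])@s["eef_rot"]
m=(np.abs(T[...,1])<62)&(np.abs(T[...,1])>30)&(T[...,2]>-5)&(T[...,2]<110)&(np.abs(T[...,0])<40)
for sg in(-1,1):
    Q=T[m&(np.sign(T[...,1])==sg)]
    for lo in range(20,90,10):
        q=Q[(Q[:,2]>=lo)&(Q[:,2]<lo+10)]
        if len(q): print(sg,lo,len(q),"z max %.1f"%q[:,2].max(),"x",np.percentile(q[:,0],[2,98]).round(1),"y",np.percentile(q[:,1],[2,98]).round(1))
plan([470,70.8,130],85.6)
```

```text
-1 20 729 z max 30.0 x [-5.5 10.6] y [-55.9 -43.7]
-1 30 757 z max 40.0 x [-11.3  10.2] y [-57.1 -43.6]
-1 40 607 z max 50.0 x [-11.3  10.2] y [-57.1 -43.8]
-1 50 400 z max 60.0 x [-11.5  10.3] y [-54.9 -43.9]
-1 60 5 z max 61.4 x [-6.4  4.7] y [-44.5 -44.1]
1 20 717 z max 30.0 x [-5.2 10.2] y [40.9 53.1]
1 30 763 z max 40.0 x [-11.6   9.7] y [40.8 54.3]
1 40 601 z max 50.0 x [-11.6   9.8] y [40.8 54.4]
1 50 401 z max 60.0 x [-11.9   9.8] y [41.  52.5]
1 60 11 z max 61.2 x [-9.4  6.2] y [41.4 41.8]
t 1.9 pos [560.7  63.5 230.6] yaw 85.4 w 85.2 | turn [-0.     -0.0003 -0.001 ] shift/50 [1.82  0.005 2.012] rows>=0.0,3.3
```

Request:
arm_command(deltas="1 0.455 0 0.5 0 0 0;1 0.455 0 0.5 0 0 0;1 0.455 0 0.5 0 0 0;1 0.455 0 0.5 0 0 0;1 0 0 0.43 0 0 0;1 0 0 0.43 0 0 0;1 0 0 0.42 0 0 0;1 0 0 0 0 0 0")

```text
time: 2.62
ee_pos: [467.4, 72.9, 64.4]
eef_rot: [[-0.997, 0.074, -0.006], [0.074, 0.997, -0.0], [0.006, -0.001, -1.0]]
ft_force: [-0.6, -0.6, -0.3]
grip_width: 85.3
grip_force: 0.0
```

Request:
arm_command(deltas="1 -0.1 0 0 0 0 0;1 -0.1 0 0 0 0 0;1 -0.1 0 0 0 0 0;1 -0.1 0 0 0 0 0;1 -0.1 0 0 0 0 0;1 -0.1 0 0 0 0 0;1 -0.1 0 0 0 0 0;1 -0.1 0 0 0 0 0")

```text
time: 3.28
ee_pos: [507.6, 69.1, 67.6]
eef_rot: [[-0.997, 0.076, -0.006], [0.076, 0.997, 0.001], [0.006, 0.0, -1.0]]
ft_force: [-9.8, 2.3, 7.8]
grip_width: 85.8
grip_force: 4.8
```

Request:
arm_command(deltas="1 -0.1 0 0 0 0 0;1 -0.1 0 0 0 0 0;1 -0.1 0 0 0 0 0;1 -0.1 0 0 0 0 0;1 -0.1 0 0 0 0 0;1 -0.06 0 0 0 0 0;1 -0.04 0 0 0 0 0;1 0 0 0 0 0 0")

```text
time: 3.95
ee_pos: [538.2, 66.0, 67.6]
eef_rot: [[-0.997, 0.078, -0.005], [0.078, 0.997, 0.0], [0.005, -0.0, -1.0]]
ft_force: [-7.6, 0.4, 3.5]
grip_width: 85.9
grip_force: 3.3
```

Request:
arm_command(deltas="1 -0.05 0 0 0 0 0;1 -0.05 0 0 0 0 0;1 -0.04 0 0 0 0 0;1 -0.03 0 0 0 0 0")

```text
time: 4.28
ee_pos: [546.0, 65.4, 67.5]
eef_rot: [[-0.997, 0.078, -0.006], [0.078, 0.997, 0.0], [0.006, -0.0, -1.0]]
ft_force: [-8.0, 0.5, 5.0]
grip_width: 85.7
grip_force: 4.1
```

Request:
arm_command(deltas="1 -0.03 0 0 0 0 0;1 -0.03 0 0 0 0 0")

```text
time: 4.45
ee_pos: [548.6, 65.2, 67.5]
eef_rot: [[-0.997, 0.078, -0.007], [0.078, 0.997, 0.0], [0.007, -0.0, -1.0]]
ft_force: [-10.0, 1.0, 7.7]
grip_width: 85.5
grip_force: 5.0
```

Request:
arm_command(deltas="1 -0.03 0 0 0 0 0;1 -0.03 0 0 0 0 0")

```text
time: 4.62
ee_pos: [551.5, 65.0, 67.5]
eef_rot: [[-0.997, 0.078, -0.007], [0.078, 0.997, 0.0], [0.007, -0.0, -1.0]]
ft_force: [-9.4, 0.2, 6.0]
grip_width: 85.5
grip_force: 4.7
```

Request:
arm_command(deltas="1 -0.03 0 0 0 0 0;1 -0.03 0 0 0 0 0")

```text
time: 4.78
ee_pos: [554.1, 64.8, 67.5]
eef_rot: [[-0.997, 0.078, -0.008], [0.078, 0.997, 0.0], [0.008, -0.0, -1.0]]
ft_force: [-13.9, 1.0, 10.9]
grip_width: 85.0
grip_force: 6.8
```

Request:
arm_command(deltas="1 -0.03 0 0 0 0 0;1 -0.03 0 0 0 0 0")

```text
time: 4.95
ee_pos: [554.5, 64.8, 67.3]
eef_rot: [[-0.997, 0.078, -0.015], [0.078, 0.997, 0.0], [0.015, -0.001, -1.0]]
ft_force: [-20.8, 2.3, 16.6]
grip_width: 85.3
grip_force: 10.3
```

Request:
arm_command(deltas="1 -0.02 0 0 0 0 0;1 0 0 0 0 0 0")

```text
time: 5.12
ee_pos: [554.7, 64.8, 67.1]
eef_rot: [[-0.997, 0.077, -0.017], [0.078, 0.997, 0.0], [0.016, -0.001, -1.0]]
ft_force: [-19.7, 1.0, 15.6]
grip_width: 85.3
grip_force: 10.0
```

Run:
```python
from h import *
f=ctrl.grab_frame("top"); cv2.imwrite("pics/top1.png",cv2.resize(f["img"][130:260,220:480,::-1],None,fx=3,fy=3)); np.savez("top1.npz",**f)
C=cloud(f); z=C[...,2]
print(ctrl.observe()["ft_force"])
```

```text
[-18.89672698   1.44630403  16.35788859]
```

View pics/top1.png

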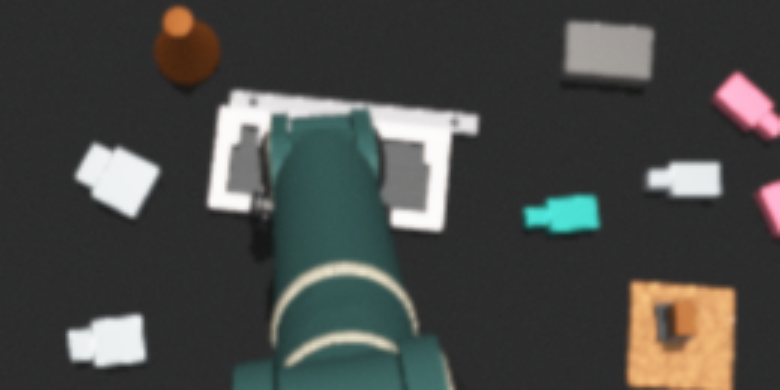

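The carrier is now against the bar: the top view shows its upper edge along the bar, and the push stalled at 20 N. Next I'll back off, rise and look at the pockets.

Request:
arm_command(deltas="1 0.1 0 0 0 0 0;1 0.3 0 0 0 0 0;1 0 0 -0.6 0 0 0;1 0 0 -0.7 0 0 0;1 0 0 -0.8 0 0 0;1 0 0 -0.8 0 0 0;1 -0.5 0 -0.1 0 0 0;1 -0.6 0 0 0 0 0")

```text
time: 5.83
ee_pos: [598.1, 62.0, 223.1]
eef_rot: [[-0.997, 0.077, 0.009], [0.077, 0.997, 0.002], [-0.008, 0.003, -1.0]]
ft_force: [0.9, -0.5, 0.6]
grip_width: 85.4
grip_force: 0.0
```

Request:
arm_command(deltas="1 -0.6 0 0 0 0 0;1 0 0 0 0 0 0;1 0 0 0 0 0 0")

```text
time: 6.08
ee_pos: [627.2, 58.6, 217.8]
eef_rot: [[-0.997, 0.079, 0.002], [0.079, 0.997, -0.0], [-0.002, 0.0, -1.0]]
ft_force: [-0.4, 0.2, -0.5]
grip_width: 84.7
grip_force: 0.0
```

```bash
cat >> h.py <<'E'
OFF=np.array([0.7,1.4,0]) # tool-frame correction of wrist measurements (from pad centring)
def carrier(f,s):
    """robust pose of the carrier from outer top contour + pocket floors"""
    C=cloud(f); z=C[...,2]
    m=max(comps((z>11)&(z<30)),key=lambda a:a[1][4] if a[1][4] else 0)[0]
    P=planecontour(f,m,18); return m,P,rect(P)
E
python3 - <<'E'
from h import *
plan([623,57,220],85.6)
f,s=wrist("w2"); np.savez("w2.npz",s_pos=s["ee_pos"],s_rot=s["eef_rot"],**f)
g=f["img"].min(2)
for thr in(140,):
  for mm,st,ce in comps(g>thr,1500): 
    print(ce.round(),st, np.round(rect(planecontour(f,mm,18))[0],1),np.round(rect(planecontour(f,mm,18))[1],1),rect(planecontour(f,mm,18))[2])
E
```

```text
t 6.1 pos [627.2  58.6 217.8] yaw 85.5 w 84.7 | turn [ 0.      0.0005 -0.0007] shift/50 [ 0.082 -0.038 -0.044] rows>=0.0,0.1
[554. 150.] [ 509  107   91   81 4319] [604.4 289.3] [77.  58.9] 63.26896667480469
[311. 203.] [  163   127   288   128 18927] [626.6  42. ] [275.9 127.1] 85.51609802246094
```

View pics/w2.png

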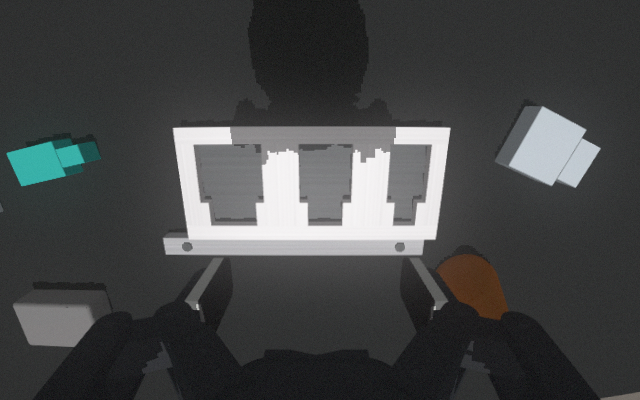

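The wrist view shows the carrier flush along the bar (seam at row ~238), wide pocket left, narrow right, and the wide block at (545,147).

```bash
cat >> h.py <<'E'
def fitl(P):
    vx,vy,x,y=cv2.fitLine(P.astype(np.float32),cv2.DIST_HUBER,0,.01,.01).ravel(); return np.array([x,y]),np.array([vx,vy])
E
python3 - <<'E'
from h import *
f=dict(np.load("w2.npz")); g=f["img"].min(2).astype(np.uint8)
W=lambda uv: onplane(f,uv,18)[:,:2]+ (f["s_rot"]@OFF)[:2]
def colcross(c,r0,r1,thr,up):   # subpixel crossing along a column
    a=g[r0:r1,c].astype(float); i=np.where((a[:-1]<thr)&(a[1:]>=thr))[0] if up else np.where((a[:-1]>=thr)&(a[1:]<thr))[0]
    return None if len(i)==0 else r0+i[0]+(thr-a[i[0]])/(a[i[0]+1]-a[i[0]])
def rowcross(r,c0,c1,thr,up):
    a=g[r,c0:c1].astype(float); i=np.where((a[:-1]<thr)&(a[1:]>=thr))[0] if up else np.where((a[:-1]>=thr)&(a[1:]<thr))[0]
    return None if len(i)==0 else c0+i[0]+(thr-a[i[0]])/(a[i[0]+1]-a[i[0]])
near=W([(c,v) for c in list(range(182,228))+list(range(402,440)) if (v:=colcross(c,110,150,140,True))])
far=W([(c,v) for c in range(195,430) if (v:=colcross(c,228,250,205,False))])
left=W([(v,r) for r in range(140,225) if (v:=rowcross(r,160,200,140,True))])
right=W([(v,r) for r in range(140,225) if (v:=rowcross(r,425,470,140,False))])
for n,P in(("near",near),("far",far),("left",left),("right",right)):
    p,d=fitl(P); print(n,len(P),p.round(2),"ang %.2f"%np.degrees(np.arctan2(d[1],d[0])))
a=np.radians(85.6); ey=np.array([np.cos(a),np.sin(a)]); ex=np.array([ey[1],-ey[0]])
L=[np.median(P@e) for P,e in((near,ex),(far,ex),(left,ey),(right,ey))]
print("ex near,far; ey left,right",np.round(L,1),"len",L[1]-L[0],L[3]-L[2])
ce=ex*(L[0]+L[1])/2+ey*(L[2]+L[3])/2; print("centre",ce.round(1), "push-based ex of centre",554.7*ex[0]+64.8*ex[1]+66,"cam",ce@ex)
# pocket side walls at row 170 and 215
for r in(165,175,212): print(r,[ (c,int(g[r,c])) for c in range(180,445) if abs(int(g[r,c+1])-int(g[r,c-1]))>90])
E
```

```text
near 84 [563.7  61.4] ang 85.45
far 235 [673.03  39.98] ang 85.37
left 85 [605.14 -67.04] ang -4.46
right 85 [625.  181.8] ang -4.37
ex near,far; ey left,right [557.1 668.  -20.4 229.2] len 110.87615944732431 249.643184503857
centre [618.8  57.1] push-based ex of centre 614.0937686376549 cam 612.5779130484394
165 [(195, 208), (196, 126), (261, 152), (298, 212), (299, 123), (352, 186), (389, 159), (429, 166)]
175 [(197, 148), (262, 188), (298, 218), (299, 142), (351, 124), (352, 217), (388, 185), (428, 178), (443, 233), (444, 126)]
212 [(184, 133), (185, 230), (209, 200), (210, 132), (256, 191), (307, 214), (342, 183), (394, 149), (415, 128), (416, 217), (439, 156)]
```

```bash
python3 -c "
from h import *
plan([425,283,190],85.5); plan([425,283,190],7.8); print(ctrl.observe()['qpos'].round(0))"
```

```text
t 6.1 pos [626.   58.9 217.4] yaw 85.5 w 85.2 | turn [ 0.     -0.      0.0001] shift/50 [4.359 4.153 0.548] rows>=0.0,7.4
t 6.1 pos [626.   58.9 217.4] yaw 85.5 w 85.2 | turn [-0.     -0.      0.4317] shift/50 [ 4.986 -3.374  0.548] rows>=10.9,7.4
[-14.  30.   8.  99.  -5.  51.  81.]
```

Request:
arm_command(deltas="1 0.545 0.519 0.069 0 0 0;1 0.545 0.519 0.069 0 0 0;1 0.545 0.519 0.069 0 0 0;1 0.545 0.519 0.069 0 0 0;1 0.545 0.519 0.069 0 0 0;1 0.545 0.519 0.069 0 0 0;1 0.545 0.519 0.069 0 0 0;1 0.545 0.519 0.069 0 0 0")

```text
time: 6.8
ee_pos: [422.4, 283.7, 189.8]
eef_rot: [[-0.997, 0.078, -0.0], [0.078, 0.997, 0.0], [0.0, 0.0, -1.0]]
ft_force: [0.2, 0.5, -0.0]
grip_width: 85.5
grip_force: 0.0
```

Request:
arm_command(deltas="1 0 0 0 0 0 0.0392;1 0 0 0 0 0 0.0392;1 0 0 0 0 0 0.0392;1 0 0 0 0 0 0.0392;1 0 0 0 0 0 0.0392;1 0 0 0 0 0 0.0392;1 0 0 0 0 0 0.0392;1 0 0 0 0 0 0.0392")

```text
time: 7.47
ee_pos: [423.7, 282.7, 189.8]
eef_rot: [[-0.481, 0.877, -0.001], [0.877, 0.481, 0.0], [0.001, -0.001, -1.0]]
ft_force: [0.3, 0.3, 0.3]
grip_width: 85.2
grip_force: 0.0
```

Request:
arm_command(deltas="1 0 0 0 0 0 0.0392;1 0 0 0 0 0 0.0392;1 0 0 0 0 0 0.0392;1 0 0 0 0 0 0;1 0 0 0 0 0 0")

```text
time: 7.88
ee_pos: [424.0, 282.9, 189.7]
eef_rot: [[-0.142, 0.99, -0.0], [0.99, 0.142, 0.0], [0.0, -0.0, -1.0]]
ft_force: [0.0, 0.9, 0.3]
grip_width: 85.3
grip_force: 0.0
```

```bash
cat >> h.py <<'E'
def block(f,s,near=None,zt=24):
    """resin blocks in a wrist view: corrected centre, size, tab angle"""
    C=cloud(f); z=C[...,2]; im=f["img"].astype(int); off=(s["eef_rot"]@OFF)[:2]; out=[]
    pale=(im.min(2)>90)&(im.max(2)-im.min(2)<50)
    for mm,st,ce in comps(pale&(np.abs(z-zt)<6),600):
        P=planecontour(f,mm,zt)+off; c,wh,a=rect(P)
        cen=onplane(f,np.argwhere(mm)[:,::-1],zt)[:,:2].mean(0)+off
        e=np.array([np.cos(np.radians(a)),np.sin(np.radians(a))])
        if (cen-c)@e>0: e,a=-e,a+180
        edge=st[0]<2 or st[0]+st[2]>638 or st[1]<2 or st[1]+st[3]>398
        print("block px",ce.round(),"c",c.round(1),"size",np.round(wh,1),"tab %.1f"%((a+180)%360-180),"grip",(c-5*e).round(1),"EDGE" if edge else "","z %.1f"%np.median(z[mm]))
E
python3 - <<'E'
from h import *
f,s=wrist("w3"); plan([425,285,190],7.8,s); block(f,s)
E
```

```text
t 7.9 pos [424.  282.9 189.7] yaw 8.2 w 85.3 | turn [-0.0002 -0.0001  0.0019] shift/50 [ 0.038  0.026 -0.006] rows>=0.0,0.1
block px [318. 204.] c [426.8 287.9] size [76.  45.7] tab 97.7 grip [427.5 282.9]  z 23.3
block px [511. 230.] c [601.7 287.3] size [76.  61.7] tab 62.5 grip [599.4 282.8]  z 23.2
```

View pics/w3.png

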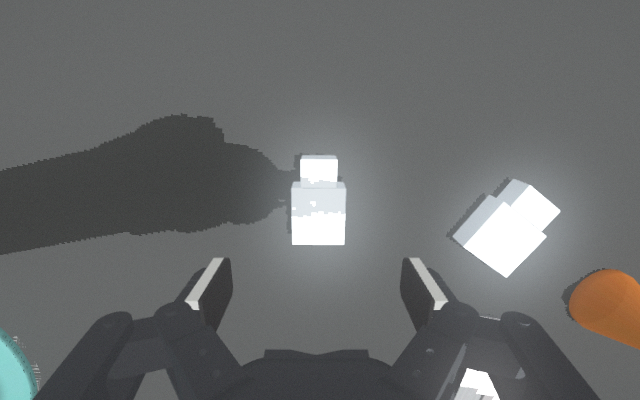

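The wrist view shows the medium block at (318,204) centred between the open fingers, and the wide one at (511,230). I'll grasp the medium block first.

Request:
arm_command(deltas="1 -0.01 0.069 0.3 0 0 0.003;1 0 0 0.5 0 0 0;1 0 0 0.5 0 0 0;1 0 0 0.4 0 0 0;1 0 0 0.394 0 0 0;1 0 0 0 0 0 0")

```text
time: 8.43
ee_pos: [426.4, 281.7, 81.9]
eef_rot: [[-0.131, 0.991, -0.005], [0.991, 0.131, -0.003], [-0.003, -0.006, -1.0]]
ft_force: [-0.9, -0.7, 0.2]
grip_width: 85.6
grip_force: 0.0
```

Request:
arm_command(deltas="0 0 0 0 0 0 0;0 0 0 0 0 0 0;0 0 0 0 0 0 0;0 0 0 0 0 0 0;0 0 0 0 0 0 0;0 0 0 0 0 0 0;0 0 0 0 0 0 0;0 0 0 0 0 0 0", grip_force=60)

```text
time: 9.1
ee_pos: [429.0, 283.5, 86.6]
eef_rot: [[-0.129, 0.992, 0.002], [0.992, 0.129, 0.002], [0.002, 0.002, -1.0]]
ft_force: [-0.9, -0.5, 7.0]
grip_width: 44.3
grip_force: 61.1
```

Request:
arm_command(deltas="0 0 0 -0.2 0 0 0;0 0 0 -0.4 0 0 0;0 0 0 -0.5 0 0 0;0 0 0 -0.6 0 0 0;0 0 0 -0.6 0 0 0;0 0 0 0 0 0 0.0379;0 0 0 0 0 0 0.0379;0 0 0 0 0 0 0.0379")

```text
time: 9.77
ee_pos: [428.6, 283.4, 202.0]
eef_rot: [[0.232, 0.973, 0.002], [0.973, -0.232, 0.003], [0.003, 0.001, -1.0]]
ft_force: [0.1, -0.4, -0.5]
grip_width: 44.4
grip_force: 61.6
```

Request:
arm_command(deltas="0 0 0 0 0 0 0.0379;0 0 0 0 0 0 0.0379;0 0 0 0 0 0 0.0379;0 0 0 0 0 0 0.0379;0 0 0 0 0 0 0.0379;0 0 0 0 0 0 0.0379;0 0 0 0 0 0 0.0379;0 0 0 0 0 0 0.0379")

```text
time: 10.43
ee_pos: [428.3, 283.2, 201.0]
eef_rot: [[0.927, 0.375, 0.0], [0.375, -0.927, 0.002], [0.001, -0.002, -1.0]]
ft_force: [-0.5, -0.1, -0.7]
grip_width: 44.2
grip_force: 61.5
```

Request:
arm_command(deltas="0 0 0 0 0 0 0.0379;0 0 0 0 0 0 0.0379;0 0 0 0 0 0 0.0379;0 0 0 0 0 0 0.0379;0 0 0 0 0 0 0;0 0 0 0 0 0 0")

```text
time: 10.93
ee_pos: [428.2, 283.3, 200.5]
eef_rot: [[0.997, -0.082, 0.0], [-0.082, -0.997, 0.001], [0.0, -0.001, -1.0]]
ft_force: [-0.8, 0.5, -1.4]
grip_width: 44.0
grip_force: 61.6
```

```bash
cat >> h.py <<'E'
def held(f,s):
    """held block in tool frame from depth: pale pixels near tool z 45..110; prints x/y extents of the top face"""
    C=cloud(f); T=(C-s["ee_pos"])@s["eef_rot"]+OFF; im=f["img"].astype(int)
    pale=(im.min(2)>110)&(im.max(2)-im.min(2)<50)&(np.abs(T[...,0])<70)&(np.abs(T[...,1])<50)&(T[...,2]>50)&(T[...,2]<105)
    mm=max(comps(pale,300),key=lambda a:a[1][4])[0]; Q=T[mm]
    print("held px",mm.sum(),"x",np.percentile(Q[:,0],[1,99]).round(1),"y",np.percentile(Q[:,1],[1,99]).round(1),"z",np.percentile(Q[:,2],[1,10,50,90,99]).round(1))
    return mm,T
E
python3 - <<'E'
from h import *
f,s=wrist("w4"); plan([615.4,70.5,150],-94.5,s); 
mm,T=held(f,s); np.savez("w4.npz",s_pos=s["ee_pos"],s_rot=s["eef_rot"],**f)
cv2.imwrite("pics/w4c.png",f["img"][150:400,170:470,::-1])
E
```

```text
t 10.9 pos [428.2 283.3 200.5] yaw -94.7 w 44.0 | turn [-0.0003 -0.0001 -0.0012] shift/50 [4.066 3.95  1.01 ] rows>=0.0,7.0
held px 11398 x [-32.5  41.5] y [-24.7  25.4] z [55.6 62.7 63.5 64.8 82.9]
```

View pics/w4c.png

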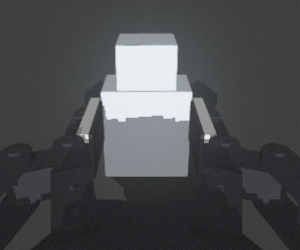

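```bash
cat >> h.py <<'E'
def heldrect(f,s,mm,T,zt):
    top=mm&(np.abs(T[...,2]-zt)<2.5)
    top=max(comps(cv2.medianBlur(top.astype(np.uint8),3)>0,200),key=lambda a:a[1][4])[0]
    W=onplane(f,np.argwhere(top)[:,::-1],s["ee_pos"][2]-zt); Q=((W-s["ee_pos"])@s["eef_rot"]+OFF)[:,:2]
    c,wh,a=rect(Q); print("held rect c",c.round(1),np.round(wh,1),"ang %.1f"%a,"tab end",np.percentile(Q[:,0],99.7).round(1),"near end",np.percentile(Q[:,0],.3).round(1))
E
python3 - <<'E'
from h import *
f=dict(np.load("w4.npz")); s=dict(ee_pos=f["s_pos"],eef_rot=f["s_rot"])
mm,T=held(f,s); heldrect(f,s,mm,T,63.2)
for r in(280,300,320): print(r,T[r,315].round(1))
E
```

```text
held px 11398 x [-32.5  41.5] y [-24.7  25.4] z [55.6 62.7 63.5 64.8 82.9]
held rect c [4.5 0.1] [75.2 45.4] ang -0.1 tab end 41.8 near end -33.0
280 [-4.6 -0.1 63.7]
300 [-16.5  -0.2  63. ]
320 [-29.3  -0.2  62.7]
```

Request:
arm_command(deltas="0 0.508 0.494 0.126 0 0 -0.0012;0 0.508 0.494 0.126 0 0 0;0 0.508 0.494 0.126 0 0 0;0 0.508 0.494 0.126 0 0 0;0 0.508 0.494 0.126 0 0 0;0 0.508 0.494 0.126 0 0 0;0 0.508 0.494 0.126 0 0 0;0 0.508 0.494 0.126 0 0 0")

```text
time: 11.65
ee_pos: [615.5, 67.9, 149.4]
eef_rot: [[0.997, -0.08, 0.0], [-0.08, -0.997, 0.001], [0.0, -0.001, -1.0]]
ft_force: [0.6, 0.7, -0.1]
grip_width: 44.0
grip_force: 61.6
```

Request:
arm_command(deltas="0 0 0 0.3 0 0 0;0 0 0 0.3 0 0 0;0 0 0 0.1 0 0 0;0 0 0 0 0 0 0;0 0 0 0 0 0 0")

```text
time: 12.07
ee_pos: [613.8, 70.8, 114.2]
eef_rot: [[0.997, -0.08, -0.001], [-0.08, -0.997, 0.001], [-0.001, -0.001, -1.0]]
ft_force: [1.0, -0.7, -0.9]
grip_width: 44.3
grip_force: 61.5
```

Run:
```python
from h import *
f,s=wrist("w5"); plan([615.4,70.5,96],-94.5,s); print(s["ft_force"])
P=np.array([ctrl.observe()["ee_pos"] for _ in range(3)]); print(P)
cv2.imwrite("pics/w5c.png",f["img"][:,60:580,::-1])
```

```text
t 12.1 pos [613.8  70.8 114.2] yaw -94.6 w 44.3 | turn [-0.0002  0.0004 -0.0004] shift/50 [0.032 0.003 0.363] rows>=0.0,0.4
[ 0.9731234  -0.69078134 -0.93040312]
[[614.29804129  70.62468417 114.74902822]
 [614.29804129  70.62468417 114.74902822]
 [614.29804129  70.62468417 114.74902822]]
```

View pics/w5c.png

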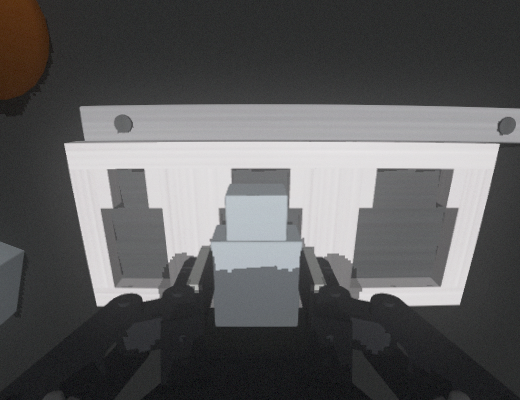

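The wrist view shows the block above the medium pocket, tab towards the bar, with the pocket's tab end visible at rows 168–185. Now I'll measure the pocket walls here.

Run:
```python
from h import *
s=ctrl.observe(); f=ctrl.grab_frame("wrist"); f["R"],f["t"]=wristRt(f,s)
g=f["img"].min(2).astype(float); off=(s["eef_rot"]@OFF)[:2]
a=np.radians(-4.55); ex=np.array([np.cos(a),np.sin(a)]); ey=np.array([-ex[1],ex[0]])
def edge(line,thr=130,first=True):
    i=np.where((line[:-1]-thr)*(line[1:]-thr)<0)[0]; i=i[0]; return i+(thr-line[i])/(line[i+1]-line[i])
def W(u,v): return onplane(f,[(u,v)],18)[0,:2]+off
med=[W(*q) for q in []]
for n,c,(r0,r1) in(("nar",190,(150,185)),("med",320,(150,185)),("wid",470,(150,185))):
    far=np.median([W(cc,r0+edge(g[r0:r1,cc]))@ex for cc in range(c-12,c+13)])
    L=[];R=[]
    for r in range(176,182):
        L.append(W(c-edge(g[r,c:c-60:-1]),r)@ey); R.append(W(c+edge(g[r,c:c+60]),r)@ey)
    print(n,"far ex %.1f -> origin ex %.1f"%(far,far-40),"walls ey %.1f %.1f width %.1f mid %.1f"%(np.median(L),np.median(R),abs(np.median(L)-np.median(R)),(np.median(L)+np.median(R))/2))
top=np.median([W(cc,120+edge(g[120:160,cc],205))@ex for cc in range(160,540)]); print("carrier far edge ex",top,"centre",top-55)
p=np.array([619.0,57.1]); print("prev centre ex %.1f ey %.1f"%(p@ex,p@ey)); print("tcp",s["ee_pos"][:2]@ex,s["ee_pos"][:2]@ey)
```

```text
nar far ex 653.9 -> origin ex 613.9 walls ey 204.4 183.3 width 21.1 mid 193.9
med far ex 653.9 -> origin ex 613.9 walls ey 132.8 99.9 width 32.9 mid 116.3Traceback (most recent call last):
  File "<stdin>", line 10, in <module>
  File "<stdin>", line 6, in edge
IndexError: index 0 is out of bounds for axis 0 with size 0
```

Request:
arm_command(deltas="0 0.04 0.036 0.1 0 0 0;0 0 0 0 0 0 0;0 0 0 0 0 0 0;0 0 0 0 0 0 0")

```text
time: 12.5
ee_pos: [616.4, 67.4, 109.6]
eef_rot: [[0.997, -0.082, 0.0], [-0.082, -0.997, 0.0], [0.0, -0.0, -1.0]]
ft_force: [-0.6, -0.5, -1.3]
grip_width: 44.2
grip_force: 61.6
```

```bash
cat >> h.py <<'E'
_a=np.radians(-4.55); EX=np.array([np.cos(_a),np.sin(_a)]); EY=np.array([-EX[1],EX[0]])
def ce(s=None):
    s=s or ctrl.observe(); p=s["ee_pos"]; print("t %.1f ex %.1f ey %.1f z %.1f"%(s["time"],p[:2]@EX,p[:2]@EY,p[2]),"w %.1f"%s["grip_width"],"F",s["ft_force"].round(1))
E
python3 -c "
from h import *
ce()"
```

```text
t 12.5 ex 609.1 ey 116.1 z 109.6 w 44.2 F [-0.6 -0.5 -1.3]
```

```bash
cat >> h.py <<'E'
def avg(n=6):
    P=[]
    for _ in range(n):
        s=ctrl.observe(); P.append(np.r_[s["ee_pos"][:2]@EX,s["ee_pos"][:2]@EY,s["ee_pos"][2]]); ctrl.grab_frame("wrist")
    P=np.array(P); print("mean ex,ey,z",P.mean(0).round(2),"sd",P.std(0).round(2)); return P.mean(0)
E
python3 -c "
from h import *
avg()"
```

```text
mean ex,ey,z [609.12 116.   109.52] sd [0.01 0.04 0.03]
```

Request:
arm_command(deltas="0 -0.006 -0.024 0 0 0 0;0 0 0 0 0 0 0;0 0 0 0.06 0 0 0;0 0 0 0.06 0 0 0;0 0 0 0.05 0 0 0;0 0 0 0 0 0 0")

```text
time: 13.3
ee_pos: [616.0, 68.4, 100.2]
eef_rot: [[0.997, -0.082, -0.0], [-0.082, -0.997, -0.0], [-0.0, 0.0, -1.0]]
ft_force: [0.4, -0.5, -0.3]
grip_width: 44.0
grip_force: 61.6
```

```bash
python3 -c "
from h import *
ce()"
```

```text
t 13.3 ex 608.6 ey 117.1 z 100.2 w 44.0 F [ 0.4 -0.5 -0.3]
```

Request:
arm_command(deltas="0 0 0 0.05 0 0 0;0 0 0 0.05 0 0 0;0 0 0 0.03 0 0 0;0 0 0 0 0 0 0;0 0 0 0 0 0 0")

```text
time: 13.72
ee_pos: [616.1, 68.4, 94.3]
eef_rot: [[0.997, -0.083, -0.0], [-0.083, -0.997, -0.0], [-0.0, 0.0, -1.0]]
ft_force: [0.8, 0.6, -0.2]
grip_width: 44.1
grip_force: 61.6
```

Request:
arm_command(deltas="0.78 0 0 0 0 0 0;0.78 0 0 0 0 0 0;0.78 0 0 0 0 0 0;0.78 0 0 0 0 0 0;0.78 0 0 -0.2 0 0 0;0.78 0 0 -0.6 0 0 0;0.78 0 0 -0.7 0 0 0;0.78 0 0 -0.6 0 0 0")

```text
time: 14.38
ee_pos: [616.2, 68.1, 201.6]
eef_rot: [[0.997, -0.083, 0.0], [-0.083, -0.997, -0.0], [0.0, 0.0, -1.0]]
ft_force: [0.8, 0.1, 0.1]
grip_width: 66.6
grip_force: 0.0
```

Request:
arm_command(deltas="0.78 0 0 0 0 0 0;0.78 0 0 0 0 0 0;0.78 0 0 0 0 0 0")

```text
time: 14.63
ee_pos: [615.8, 68.8, 199.4]
eef_rot: [[0.997, -0.082, -0.0], [-0.082, -0.997, 0.001], [-0.0, -0.001, -1.0]]
ft_force: [0.1, -0.6, -0.5]
grip_width: 66.7
grip_force: 0.0
```

```bash
cat >> h.py <<'E'
OFF=np.zeros(3); HOFF=np.array([.7,1.4,0])
E
sed -i 's/s\["eef_rot"\]+OFF; im/s["eef_rot"]+HOFF; im/; s/s\["eef_rot"\]+OFF)\[:,:2\]/s["eef_rot"]+HOFF)[:,:2]/' h.py
python3 - <<'E'
from h import *
f,s=wrist("w6"); ce(s); C=cloud(f); z=C[...,2]; P=C[...,:2]@np.c_[EX,EY]-[613.3,117.3]
m=(np.abs(P[...,0]+12)<20)&(np.abs(P[...,1])<18); print("main top z",np.percentile(z[m],[5,50,95]).round(1)); 
m2=(np.abs(P[...,0]-26)<8)&(np.abs(P[...,1])<10); print("tab z",np.percentile(z[m2],[5,50,95]).round(1))
m3=(np.abs(P[...,0])<30)&(np.abs(P[...,1]-39)<10); print("wall z",np.median(z[m3]).round(1))
block(f,s,zt=30); plan([600,286.5,190],-27,s)
cv2.imwrite("pics/w6c.png",f["img"][:,60:580,::-1])
E
```

```text
t 14.6 ex 608.4 ey 117.5 z 199.4 w 66.7 F [ 0.1 -0.6 -0.5]
main top z [ 28.7 205.5 214.9]
tab z [28.2 29.2 30.3]
wall z 165.8
block px [316. 203.] c [619.8  69.6] size [75.8 45.7] tab -4.8 grip [614.8  70. ]  z 29.2
t 14.6 pos [615.8  68.8 199.4] yaw -94.7 w 66.7 | turn [-2.000e-04 -0.000e+00 -3.762e-01] shift/50 [ 3.735 -2.257  0.189] rows>=9.5,5.3
```

View pics/w6c.png

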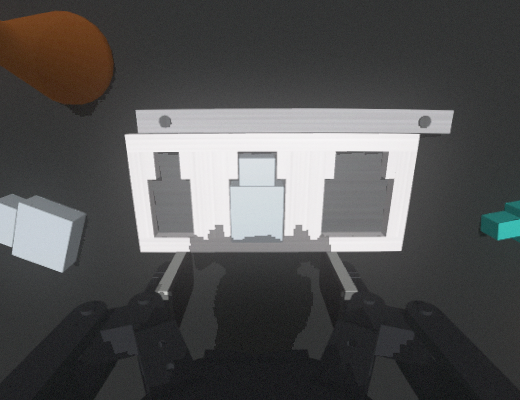

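The medium block is seated: its top reads z≈29 and it's centred in the middle pocket at crop (258,210). Next is the wide block.

Request:
arm_command(deltas="1 0 0 0 0 0 -0.0376;1 0 0 0 0 0 -0.0376;1 0 0 0 0 0 -0.0376;1 0 0 0 0 0 -0.0376;1 0 0 0 0 0 -0.0376;1 0 0 0 0 0 -0.0376;1 0 0 0 0 0 -0.0376;1 0 0 0 0 0 -0.0376")

```text
time: 15.35
ee_pos: [615.3, 68.4, 197.8]
eef_rot: [[0.646, 0.763, -0.003], [0.763, -0.646, -0.001], [-0.002, -0.002, -1.0]]
ft_force: [-0.4, 0.4, 0.5]
grip_width: 85.5
grip_force: 0.0
```

Request:
arm_command(deltas="1 0 0 0 0 0 -0.0376;1 0 0 0 0 0 -0.0376;1 0.6225 -0.376 0.0315 0 0 0;1 0.6225 -0.376 0.0315 0 0 0;1 0.6225 -0.376 0.0315 0 0 0;1 0.6225 -0.376 0.0315 0 0 0;1 0.6225 -0.376 0.0315 0 0 0;1 0.6225 -0.376 0.0315 0 0 0")

```text
time: 16.02
ee_pos: [599.5, 287.5, 188.2]
eef_rot: [[0.455, 0.891, -0.003], [0.891, -0.455, -0.001], [-0.002, -0.002, -1.0]]
ft_force: [0.9, 0.2, 0.8]
grip_width: 85.5
grip_force: 0.0
```

Request:
arm_command(deltas="1 0 0 0 0 0 0;1 0 0 0 0 0 0;1 0 0 0 0 0 0;1 0 0 0 0 0 0")

```text
time: 16.35
ee_pos: [600.8, 283.9, 189.2]
eef_rot: [[0.457, 0.889, -0.001], [0.889, -0.457, -0.002], [-0.002, 0.0, -1.0]]
ft_force: [0.8, -0.6, 0.9]
grip_width: 85.6
grip_force: 0.0
```

Run:
```python
from h import *
f,s=wrist("w7"); block(f,s); plan([600,286.5,85],-27,s)
```

```text
block px [ 6. 75.] c [435.8 490.7] size [46.2 14.2] tab -133.1 grip [439.2 494.4] EDGE z 23.1
block px [317. 204.] c [603.2 286.4] size [76.6 57.4] tab 63.4 grip [600.9 281.9]  z 23.3
t 16.4 pos [600.8 283.9 189.2] yaw -27.2 w 85.6 | turn [ 0.      0.0006 -0.0011] shift/50 [ 0.039 -0.039  2.085] rows>=0.0,2.5
```

Run:
```python
from h import *
plan([600.9,281.9,84],-26.6)
```

```text
t 16.4 pos [601.  283.8 189.5] yaw -27.2 w 85.3 | turn [ 0.0001  0.0005 -0.0035] shift/50 [-0.035  0.015  2.111] rows>=0.1,2.6
```

Request:
arm_command(deltas="1 -0.035 0.015 0.3 0 0 -0.0035;1 0 0 0.5 0 0 0;1 0 0 0.5 0 0 0;1 0 0 0.5 0 0 0;1 0 0 0.31 0 0 0;1 0 0 0 0 0 0;1 0 0 0 0 0 0")

```text
time: 16.98
ee_pos: [600.7, 283.1, 84.2]
eef_rot: [[0.446, 0.895, -0.001], [0.895, -0.446, -0.001], [-0.001, -0.0, -1.0]]
ft_force: [0.1, 0.5, -0.2]
grip_width: 85.6
grip_force: 0.0
```

Request:
arm_command(deltas="0 0 0 0 0 0 0;0 0 0 0 0 0 0;0 0 0 0 0 0 0;0 0 0 0 0 0 0;0 0 0 0 0 0 0;0 0 0 0 0 0 0;0 0 0 0 0 0 0", grip_force=60)

```text
time: 17.57
ee_pos: [601.8, 284.6, 86.9]
eef_rot: [[0.445, 0.896, 0.003], [0.896, -0.445, 0.002], [0.003, 0.002, -1.0]]
ft_force: [-0.7, -0.5, 5.5]
grip_width: 56.0
grip_force: 63.9
```

Request:
arm_command(deltas="0 0 0 -0.2 0 0 0;0 0 0 -0.4 0 0 0;0 0 0 -0.5 0 0 0;0 0 0 -0.6 0 0 0;0 0 0 -0.4 0 0 0;0 0 0 0 0 0 0.0377;0 0 0 0 0 0 0.0377;0 0 0 0 0 0 0.0377")

```text
time: 18.23
ee_pos: [600.6, 284.5, 191.5]
eef_rot: [[0.733, 0.681, 0.002], [0.681, -0.733, 0.002], [0.003, -0.0, -1.0]]
ft_force: [-0.4, -0.6, -0.6]
grip_width: 55.6
grip_force: 63.7
```

Request:
arm_command(deltas="0 0 0 0 0 0 0.0377;0 0 0 0 0 0 0.0377;0 0 0 0 0 0 0.0377;0 0 0 0 0 0 0.0377;0 0 0 0 0 0 0.0377;0 0 0 0 0 0 0.0377;0 0 0 0 0 0 0.0377;0 0 0 0 0 0 0")

```text
time: 18.9
ee_pos: [600.3, 284.7, 190.2]
eef_rot: [[0.997, -0.077, 0.0], [-0.077, -0.997, 0.0], [0.0, -0.0, -1.0]]
ft_force: [-0.4, -0.7, -0.7]
grip_width: 55.8
grip_force: 63.7
```

```bash
cat >> h.py <<'E'
def pocket(n): 
    return 613.3*EX+{"narrow":195.3,"medium":117.3,"wide":27.3}[n]*EY
E
python3 - <<'E'
from h import *
f,s=wrist("w8"); mm,T=held(f,s); z=np.median(T[mm][:,2]); heldrect(f,s,mm,T,z-.3)
p=pocket("wide")-5*EX; plan([*p,150],-94.5,s)
E
```

```text
held px 13784 x [-34.   39.7] y [-26.8  27.7] z [62.5 63.1 63.9 65.1 83.3]
held rect c [2.8 0.4] [75.3 57.1] ang 0.0 tab end 40.0 near end -34.7
t 18.9 pos [600.3 284.7 190.2] yaw -94.4 w 55.8 | turn [-0.0001 -0.0001  0.0005] shift/50 [0.645 6.084 0.805] rows>=0.0,7.5
```

Request:
arm_command(deltas="0 0.086 0.76 0.1 0 0 0.0005;0 0.086 0.76 0.1 0 0 0;0 0.086 0.76 0.1 0 0 0;0 0.086 0.76 0.1 0 0 0;0 0.086 0.76 0.1 0 0 0;0 0.086 0.76 0.1 0 0 0;0 0.086 0.76 0.1 0 0 0;0 0.086 0.76 0.1 0 0 0")

```text
time: 19.62
ee_pos: [611.7, -23.0, 150.0]
eef_rot: [[0.997, -0.072, 0.001], [-0.072, -0.997, 0.001], [0.001, -0.001, -1.0]]
ft_force: [0.5, 1.0, -0.6]
grip_width: 55.4
grip_force: 63.8
```

Request:
arm_command(deltas="0 0 0 0.3 0 0 0;0 0 0 0.3 0 0 0;0 0 0 0.15 0 0 0;0 0 0 0 0 0 0;0 0 0 0 0 0 0;0 0 0 0 0 0 0;0 0 0 0 0 0 0;0 0 0 0 0 0 0")

```text
time: 20.28
ee_pos: [612.1, -20.8, 112.6]
eef_rot: [[0.997, -0.075, 0.001], [-0.075, -0.997, 0.0], [0.001, -0.0, -1.0]]
ft_force: [0.0, 0.1, -0.8]
grip_width: 55.6
grip_force: 63.8
```

```bash
cat >> h.py <<'E'
def poc(f,s,cols,zt=18,thr=130,rows=(140,190)):
    """visible tab end of pocket ahead of the held block: ex of its far wall, and side walls"""
    g=f["img"].min(2).astype(float); W=lambda u,v:onplane(f,[(u,v)],zt)[0,:2]
    for c in cols:
        l=g[:,c]; r=[i for i in range(*rows) if l[i]>=thr>l[i+1]]
        print(c,["far ex %.1f row %d"%(W(c,i+.5)@EX,i) for i in r[:2]])
E
python3 - <<'E'
from h import *
f,s=wrist("w9"); ce(s); poc(f,s,(300,316,330)); plan([*(610.5*EX+27.5*EY),112],-94.5,s)
cv2.imwrite("pics/w9c.png",f["img"][:,60:580,::-1])
g=f["img"].min(2)
for r in(165,172,180,186): print(r,[(c,int(g[r,c])) for c in range(230,410) if abs(int(g[r,c+1])-int(g[r,c-1]))>60])
E
```

```text
t 20.3 ex 611.8 ey 27.8 z 112.6 w 55.6 F [ 0.   0.1 -0.8]
300 ['far ex 653.3 row 178', 'far ex 649.8 row 184']
316 ['far ex 653.3 row 178', 'far ex 651.6 row 181']
330 ['far ex 653.4 row 178']
t 20.3 pos [612.1 -20.8 112.6] yaw -94.3 w 55.6 | turn [-0.0001 -0.0003  0.0012] shift/50 [-0.026  0.006  0.012] rows>=0.0,0.0
165 [(402, 240), (403, 159), (404, 81)]
172 [(402, 209), (403, 93)]
180 [(278, 208), (279, 133), (358, 170), (359, 226), (401, 235), (402, 109)]
186 [(278, 213), (279, 149), (357, 124), (358, 192), (400, 234), (401, 163), (402, 91)]
```

View pics/w9c.png

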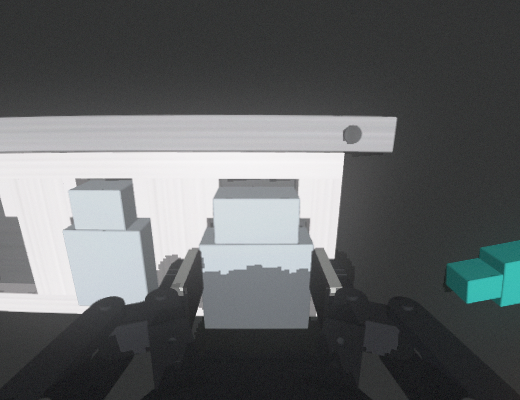

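The wide block hangs over its pocket, with the tab walls at columns 279 and 358. I'll check the lateral offset before lowering it.

Run:
```python
from h import *
s=ctrl.observe(); f=ctrl.grab_frame("wrist"); f["R"],f["t"]=wristRt(f,s)
ce(s)
for u in((279,180),(358.4,180),(402.5,172),(401.7,186)):
    w=onplane(f,[u],18)[0]; print(u,"ey %.1f"%(w[:2]@EY),"tool",((w-s["ee_pos"])@s["eef_rot"]).round(1))
block(f,s,zt=30)
mm,T=held(f,s); heldrect(f,s,mm,T,63.5)
```

```text
t 20.3 ex 611.8 ey 27.7 z 112.5 w 55.9 F [-0.3 -0.1 -0.8]
(279, 180) ey 49.9 tool [ 40.6 -22.1  94.6]
(358.4, 180) ey 4.6 tool [40.6 23.2 94.5]
(402.5, 172) ey -20.3 tool [45.2 48.1 94.5]
(401.7, 186) ey -20.6 tool [37.  48.4 94.5]
block px [165. 248.] c [620.4  67.1] size [76.3 47.9] tab 175.5 grip [625.4  66.7]  z 29.0
held px 28789 x [-34.4  69.3] y [-48.7  48.1] z [ 62.3  63.3  93.9  99.1 100.4]
held rect c [2.9 0.4] [75.2 57.3] ang 0.0 tab end 40.0 near end -34.7
```

Request:
arm_command(deltas="0 -0.028 0.004 0 0 0 0.0012;0 0 0 0.06 0 0 0;0 0 0 0.06 0 0 0;0 0 0 0.06 0 0 0;0 0 0 0.05 0 0 0;0 0 0 0 0 0 0;0 0 0 0 0 0 0")

```text
time: 20.97
ee_pos: [610.4, -21.7, 100.1]
eef_rot: [[0.997, -0.08, 0.0], [-0.08, -0.997, -0.0], [0.0, 0.0, -1.0]]
ft_force: [0.7, -0.2, -1.8]
grip_width: 55.7
grip_force: 63.9
```

Request:
arm_command(deltas="0 0 0 0.05 0 0 0;0 0 0 0.05 0 0 0;0 0 0 0.015 0 0 0;0 0 0 0 0 0 0;0 0 0 0 0 0 0")

```text
time: 21.38
ee_pos: [610.4, -21.6, 94.6]
eef_rot: [[0.997, -0.08, 0.0], [-0.08, -0.997, -0.0], [0.0, 0.0, -1.0]]
ft_force: [1.2, -0.4, -0.9]
grip_width: 55.6
grip_force: 63.8
```

Request:
arm_command(deltas="0.9 0 0 0 0 0 0;0.9 0 0 0 0 0 0;0.9 0 0 0 0 0 0;0.9 0 0 0 0 0 0;0.9 0 0 -0.2 0 0 0;0.9 0 0 -0.6 0 0 0;0.9 0 0 -0.7 0 0 0;0.9 0 0 -0.6 0 0 0")

```text
time: 22.05
ee_pos: [610.1, -22.0, 201.8]
eef_rot: [[0.997, -0.081, -0.0], [-0.081, -0.997, -0.0], [0.0, 0.0, -1.0]]
ft_force: [0.5, -1.5, -0.0]
grip_width: 76.9
grip_force: 0.0
```

Request:
arm_command(deltas="0.9 0 0 0 0 0 0;0.9 0 0 0 0 0 0;0.9 0 0 0 0 0 0")

```text
time: 22.3
ee_pos: [609.9, -21.2, 199.7]
eef_rot: [[0.997, -0.08, -0.0], [-0.08, -0.997, 0.001], [-0.0, -0.001, -1.0]]
ft_force: [-0.5, 0.8, -1.0]
grip_width: 76.8
grip_force: 0.0
```

Run:
```python
from h import *
f,s=wrist("w10"); ce(s); block(f,s,zt=30)
f=ctrl.grab_frame("top"); C=cloud(f); z=C[...,2]; np.savez("top2.npz",**f)
im=f["img"].astype(int); roi=np.zeros((400,640),bool); roi[150:260,225:470]=1
for mm,st,c_ in comps(roi&(z>19)&(z<34)&(im.max(2)-im.min(2)<60),100):
    P=planecontour(f,mm,24); c,wh,a=rect(P); print(c_.round(),st[4],c.round(1),np.round(wh,1),"%.1f"%a,"cen",C[mm][:,:2].mean(0).round(1),"z %.1f"%np.median(z[mm]))
plan([615,-323,190],1.4)
```

```text
t 22.3 ex 609.7 ey 27.2 z 199.7 w 76.8 F [-0.5  0.8 -1. ]
block px [590.  20.] c [ 739.4 -239.8] size [87.7 30.9] tab -90.4 grip [ 739.4 -234.8] EDGE z 31.2
block px [213. 204.] c [619.7  67.6] size [75.6 47.1] tab -4.8 grip [614.7  68. ]  z 29.1
block px [316. 203.] c [612.5 -20.5] size [75.2 57.3] tab -4.6 grip [607.5 -20.1]  z 29.2
[423. 153.] 162 [ 732.3 -245.4] [99.  23.8] -88.5 cen [ 731.8 -247.5] z 31.3
[322. 178.] 102 [641.2  79.7] [65.9 30.7] -2.2 cen [642.3  81. ] z 27.5
[449. 190.] 204 [ 612.3 -325.5] [75.9 32.9] -88.5 cen [ 613.8 -329. ] z 24.4
t 22.4 pos [609.5 -21.3 198.6] yaw -94.6 w 76.7 | turn [0.0005 0.0006 0.4668] shift/50 [6.035 0.037 0.173] rows>=11.8,7.4
```

Request:
arm_command(deltas="1 0 0 0 0 0 -0.0381;1 0 0 0 0 0 -0.0381;1 0 0 0 0 0 -0.0381;1 0 0 0 0 0 -0.0381;1 0 0 0 0 0 -0.0381;1 0 0 0 0 0 -0.0381;1 0 0 0 0 0 -0.0381;1 0 0 0 0 0 -0.0381")

```text
time: 23.07
ee_pos: [609.5, -21.7, 198.3]
eef_rot: [[0.635, 0.773, -0.003], [0.773, -0.635, -0.0], [-0.002, -0.002, -1.0]]
ft_force: [-0.2, 0.0, -0.1]
grip_width: 85.6
grip_force: 0.0
```

Request:
arm_command(deltas="1 0 0 0 0 0 -0.0381;1 0 0 0 0 0 -0.0381;1 0 0 0 0 0 -0.0381;1 0 0 0 0 0 -0.0381;1 0 0 0 0 0 -0.0381;1 0 0 0 0 0 -0.0381;1 0 0 0 0 0 0;1 0 0 0 0 0 0")

```text
time: 23.73
ee_pos: [609.8, -21.9, 198.7]
eef_rot: [[-0.021, 1.0, -0.002], [1.0, 0.021, 0.0], [0.0, -0.002, -1.0]]
ft_force: [-0.2, -0.8, -0.3]
grip_width: 85.4
grip_force: 0.0
```

Request:
arm_command(deltas="1 -0.77 -0.006 0.02 0 0 0;1 -0.77 -0.006 0.02 0 0 0;1 -0.77 -0.006 0.02 0 0 0;1 -0.77 -0.006 0.02 0 0 0;1 -0.77 -0.006 0.02 0 0 0;1 -0.77 -0.006 0.02 0 0 0;1 -0.77 -0.006 0.02 0 0 0;1 -0.77 -0.006 0.02 0 0 0")

```text
time: 24.4
ee_pos: [615.1, -331.2, 190.9]
eef_rot: [[-0.022, 1.0, -0.001], [1.0, 0.022, 0.0], [0.0, -0.001, -1.0]]
ft_force: [0.5, -0.5, -0.2]
grip_width: 85.5
grip_force: 0.0
```

Request:
arm_command(deltas="1 0 0 0 0 0 0;1 0 0 0 0 0 0;1 0 0 0 0 0 0;1 0 0 0 0 0 0;1 0 0 0 0 0 0")

```text
time: 24.82
ee_pos: [616.3, -327.2, 191.5]
eef_rot: [[-0.027, 1.0, -0.0], [1.0, 0.027, 0.001], [0.001, -0.0, -1.0]]
ft_force: [-0.5, 0.0, 0.4]
grip_width: 85.6
grip_force: 0.0
```

Run:
```python
from h import *
f,s=wrist("w11"); block(f,s); plan([614.5,-329.5,84],1.5,s)
```

```text
block px [460. 104.] c [ 726.9 -243. ] size [95. 10.] tab -93.3 grip [ 727.2 -238. ]  z 25.6
block px [314. 206.] c [ 615.2 -324.1] size [75.4 33.8] tab 91.5 grip [ 615.3 -329.1]  z 23.2
block px [277. 311.] c [ 576.8 -437. ] size [74.6 33. ] tab -157.1 grip [ 581.4 -435. ]  z 23.3
t 24.8 pos [ 616.3 -327.2  191.5] yaw 1.6 w 85.6 | turn [-0.     -0.0004  0.0003] shift/50 [-0.044 -0.037  2.149] rows>=0.0,2.6
```

Request:
arm_command(deltas="1 -0.038 -0.02 0.3 0 0 0;1 0 0 0.5 0 0 0;1 0 0 0.5 0 0 0;1 0 0 0.5 0 0 0;1 0 0 0.31 0 0 0;1 0 0 0 0 0 0;1 0 0 0 0 0 0")

```text
time: 25.45
ee_pos: [614.2, -331.1, 85.1]
eef_rot: [[-0.025, 1.0, -0.002], [1.0, 0.025, 0.001], [0.001, -0.002, -1.0]]
ft_force: [1.0, -0.5, 0.4]
grip_width: 85.4
grip_force: 0.0
```

Request:
arm_command(deltas="0 0 0 0 0 0 0;0 0 0 0 0 0 0;0 0 0 0 0 0 0;0 0 0 0 0 0 0;0 0 0 0 0 0 0;0 0 0 0 0 0 0;0 0 0 0 0 0 0;0 0 0 0 0 0 0", grip_force=60)

```text
time: 26.12
ee_pos: [615.4, -331.9, 87.7]
eef_rot: [[-0.025, 1.0, 0.002], [1.0, 0.025, -0.001], [-0.001, 0.002, -1.0]]
ft_force: [-1.1, -0.5, 5.4]
grip_width: 32.5
grip_force: 60.2
```

Request:
arm_command(deltas="0 0 0 0 0 0 0;0 0 0 -0.2 0 0 0;0 0 0 -0.4 0 0 0;0 0 0 -0.5 0 0 0;0 0 0 -0.6 0 0 0;0 0 0 -0.4 0 0 0;0 0 0 0 0 0 0;0 0 0 0 0 0 0")

```text
time: 26.78
ee_pos: [615.0, -331.7, 193.1]
eef_rot: [[-0.025, 1.0, 0.003], [1.0, 0.025, -0.001], [-0.001, 0.003, -1.0]]
ft_force: [-0.3, 0.0, -1.1]
grip_width: 32.4
grip_force: 59.6
```

Run:
```python
from h import *
f,s=wrist("w12"); mm,T=held(f,s); z=np.median(T[mm][:,2]); heldrect(f,s,mm,T,z-.3)
print(s["time"],s["ee_pos"],s["grip_width"],s["grip_force"])
```

```text
held px 8265 x [-28.6  45.6] y [-18.   22.4] z [54.3 63.7 64.6 66.  84.6]
held rect c [8.6 2.1] [75.4 44.5] ang 0.2 tab end 45.8 near end -29.1
26.7833 [ 615.03576005 -331.71247461  193.05630851] 32.44175126416392 59.64608073234558
```

Request:
arm_command(deltas="0 0.797 0.026 0 0 0 0;0 0.797 0.026 0 0 0 0;0 0.797 0.026 0 0 0 0;0 0.797 0.026 0 0 0 0;0 0.797 0.026 0 0 0 0;0 0.797 0.026 0 0 0 0;0 0.797 0.026 0 0 0 0;0 0.797 0.026 0 0 0 0")

```text
time: 27.5
ee_pos: [615.7, -10.5, 189.6]
eef_rot: [[-0.025, 1.0, -0.003], [1.0, 0.025, -0.0], [-0.0, -0.003, -1.0]]
ft_force: [-0.1, 0.6, -1.1]
grip_width: 32.4
grip_force: 59.7
```

Request:
arm_command(deltas="0 0.797 0.026 0 0 0 0;0 0.797 0.026 0 0 0 0;0 0.797 0.026 0 0 0 0;0 0.797 0.026 0 0 0 0;0 0 0 0 0 0 0.0381;0 0 0 0 0 0 0.0381;0 0 0 0 0 0 0.0381;0 0 0 0 0 0 0.0381")

```text
time: 28.17
ee_pos: [617.1, 147.1, 189.4]
eef_rot: [[0.443, 0.896, -0.003], [0.896, -0.443, -0.001], [-0.003, -0.002, -1.0]]
ft_force: [0.1, -0.1, 0.1]
grip_width: 32.1
grip_force: 59.6
```

Request:
arm_command(deltas="0 0 0 0 0 0 0.0381;0 0 0 0 0 0 0.0381;0 0 0 0 0 0 0.0381;0 0 0 0 0 0 0.0381;0 0 0 0 0 0 0.0381;0 0 0 0 0 0 0.0381;0 0 0 0 0 0 0.0381;0 0 0 0 0 0 0.0381")

```text
time: 28.83
ee_pos: [617.2, 146.8, 189.5]
eef_rot: [[0.988, 0.153, -0.003], [0.153, -0.988, -0.001], [-0.003, 0.001, -1.0]]
ft_force: [-0.3, 0.0, -0.3]
grip_width: 32.2
grip_force: 59.7
```

Request:
arm_command(deltas="0 0 0 0 0 0 0.0381;0 0 0 0 0 0 0.0381;0 0 0 0 0 0 0;0 0 0 0 0 0 0;0 0 0 0 0 0 0")

```text
time: 29.25
ee_pos: [617.8, 146.9, 190.4]
eef_rot: [[0.997, -0.077, -0.001], [-0.077, -0.997, -0.001], [-0.001, 0.001, -1.0]]
ft_force: [-0.8, 0.6, -0.9]
grip_width: 32.3
grip_force: 59.7
```

Run:
```python
from h import *
s=ctrl.observe(); ce(s); plan([*(605*EX+195.1*EY),113],-94.5,s)
```

```text
t 29.2 ex 604.2 ey 195.5 z 190.4 w 32.3 F [-0.8  0.6 -0.9]
t 29.2 pos [617.8 146.9 190.4] yaw -94.4 w 32.3 | turn [0.0002 0.0004 0.0005] shift/50 [0.016 0.008 1.547] rows>=0.0,1.9
```

Request:
arm_command(deltas="0 0.016 0.008 0.3 0 0 0;0 0 0 0.5 0 0 0;0 0 0 0.5 0 0 0;0 0 0 0.247 0 0 0;0 0 0 0 0 0 0;0 0 0 0 0 0 0;0 0 0 0 0 0 0;0 0 0 0 0 0 0")

```text
time: 29.92
ee_pos: [620.0, 146.4, 115.3]
eef_rot: [[0.997, -0.08, 0.002], [-0.08, -0.997, 0.001], [0.002, -0.001, -1.0]]
ft_force: [0.1, -0.3, -0.4]
grip_width: 32.2
grip_force: 59.7
```

Run:
```python
from h import *
f,s=wrist("w13"); ce(s); poc(f,s,(312,316,320)); g=f["img"].min(2).astype(int)
mm,T=held(f,s)
for r in(172,178,184,190): 
    e=[c for c in range(290,345) if (g[r,c]-130)*(g[r,c+1]-130)<0]; print(r,[(c,"%.1f"%(onplane(f,[(c+.5,r)],18)[0,:2]@EY)) for c in e])
Q=T[(np.abs(T[...,2]-64.3)<1.5)&(np.abs(T[...,1])<22)&(T[...,0]>26)&(T[...,0]<60)]; print("tab y",np.percentile(Q[:,1],[1,99]).round(1),"x max",np.percentile(Q[:,0],99).round(1),len(Q))
cv2.imwrite("pics/w13c.png",f["img"][:,60:580,::-1])
```

```text
t 29.9 ex 606.4 ey 195.2 z 115.3 w 32.2 F [ 0.1 -0.3 -0.4]
312 ['far ex 653.3 row 168', 'far ex 652.1 row 170']
316 ['far ex 653.3 row 168']
320 ['far ex 653.3 row 168']
held px 21198 x [-26.4  69.1] y [-31.7  49.2] z [ 61.2  64.2  97.7  99.4 103.1]
172 [(298, '206.2'), (326, '190.1'), (327, '189.6'), (328, '189.0'), (329, '188.4'), (330, '187.8'), (332, '186.7'), (333, '186.1')]
178 []
184 []
190 []
tab y [-8.5  9.1] x max 45.3 1404
```

View pics/w13c.png

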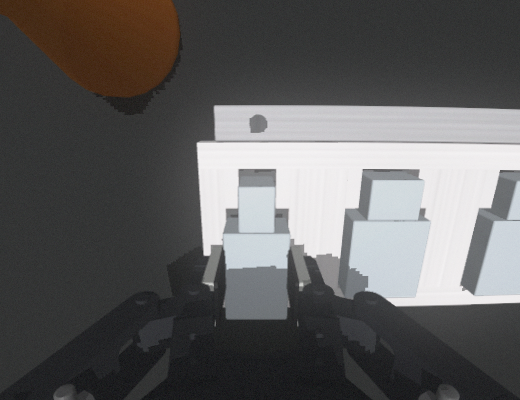

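The narrow block is over its pocket at crop (257,200), with the tab aligned to the opening. Now I'll lower it.

Request:
arm_command(deltas="0 -0.024 0 0 0 0 0;0 0 0 0.07 0 0 0;0 0 0 0.08 0 0 0;0 0 0 0.08 0 0 0;0 0 0 0.06 0 0 0;0 0 0 0 0 0 0;0 0 0 0 0 0 0")

```text
time: 30.55
ee_pos: [618.0, 146.5, 99.0]
eef_rot: [[0.997, -0.08, 0.0], [-0.08, -0.997, -0.0], [0.0, 0.0, -1.0]]
ft_force: [1.4, -0.7, -2.0]
grip_width: 32.2
grip_force: 59.6
```

Now I'll finish lowering and release. The opening stays modest here so the fingers clear the medium block.

Request:
arm_command(deltas="0 0 0 0.04 0 0 0;0 0 0 0.04 0 0 0;0 0 0 0 0 0 0;0 0 0 0 0 0 0")

```text
time: 30.88
ee_pos: [618.0, 146.5, 95.3]
eef_rot: [[0.997, -0.08, 0.0], [-0.08, -0.997, -0.0], [0.0, 0.0, -1.0]]
ft_force: [1.8, -0.4, -2.1]
grip_width: 31.9
grip_force: 59.6
```

Request:
arm_command(deltas="0.65 0 0 0 0 0 0;0.65 0 0 0 0 0 0;0.65 0 0 0 0 0 0;0.65 0 0 0 0 0 0;0.65 0 0 -0.2 0 0 0;0.65 0 0 -0.6 0 0 0;0.65 0 0 -0.7 0 0 0;0.65 0 0 -0.6 0 0 0")

```text
time: 31.55
ee_pos: [617.9, 146.2, 202.5]
eef_rot: [[0.997, -0.081, 0.0], [-0.081, -0.997, -0.0], [0.0, 0.0, -1.0]]
ft_force: [0.1, -0.9, 0.3]
grip_width: 55.8
grip_force: 0.0
```

Request:
arm_command(deltas="0.65 0.2 0.8 0 0 0 0;0.65 0 0.8 0 0 0 0;0.65 0 0 0 0 0 0;0.65 0 0 0 0 0 0;0.65 0 0 0 0 0 0")

```text
time: 31.97
ee_pos: [621.4, 66.2, 200.8]
eef_rot: [[0.997, -0.081, 0.0], [-0.081, -0.997, 0.001], [0.0, -0.001, -1.0]]
ft_force: [0.3, -0.5, 0.5]
grip_width: 55.6
grip_force: 0.0
```

```bash
cat >> h.py <<'E'
def seats(f,s):
    C=cloud(f); z=C[...,2]; P=C[...,:2]@np.c_[EX,EY]
    for n,ey,hm,ht in(("narrow",195.3,17,9),("medium",117.3,23,15),("wide",27.3,29,21)):
        for nm,x0,x1,h in(("main",-34,10,hm-5),("tab",18,34,ht-4)):
            q=(P[...,0]-613.3>x0)&(P[...,0]-613.3<x1)&(np.abs(P[...,1]-ey)<h)&(z<45)
            print(n,nm,q.sum(),"z",np.percentile(z[q],[10,50,90]).round(1) if q.sum() else None)
E
python3 - <<'E'
from h import *
f,s=wrist("w14"); ce(s); seats(f,s); block(f,s,zt=30)
E
```

```text
t 32.0 ex 614.2 ey 115.2 z 200.8 w 55.6 F [ 0.3 -0.5  0.5]
narrow main 1255 z [28.4 29.2 30.1]
narrow tab 225 z [28.4 29.1 30. ]
medium main 1930 z [28.4 29.2 30. ]
medium tab 485 z [28.4 29.3 30.1]
wide main 2520 z [28.5 29.2 30.1]
wide tab 729 z [28.4 29.2 30.1]
block px [225. 210.] c [626.  145.8] size [75.7 35.4] tab -4.4 grip [621.1 146.2]  z 29.1
block px [314. 208.] c [619.8  69.6] size [75.4 45.7] tab -4.6 grip [614.8  70. ]  z 29.2
block px [418. 207.] c [612.6 -20.5] size [75.6 59.1] tab -4.4 grip [607.6 -20.1]  z 29.2
```

View pics/w14.png

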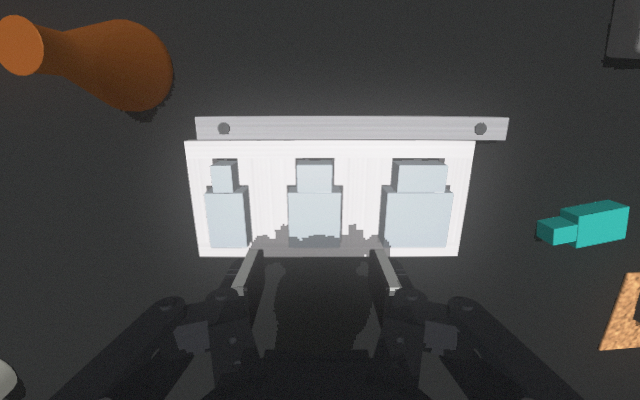

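All three blocks are flat and seated: the tops read 29.2 everywhere, and the carrier meets the bar at row 141. Next is the lap.

Run:
```python
from h import *
plan([462,-314,210],-92)
```

```text
t 32.0 pos [621.4  67.1 200.5] yaw -94.5 w 55.3 | turn [-0.0003  0.0001 -0.0141] shift/50 [-2.92   7.729 -0.19 ] rows>=0.4,10.1
```

Request:
arm_command(deltas="0.65 0 0 0 0 0 -0.0141;0.65 -0.265 0.703 -0.017 0 0 0;0.65 -0.265 0.703 -0.017 0 0 0;0.65 -0.265 0.703 -0.017 0 0 0;0.65 -0.265 0.703 -0.017 0 0 0;0.65 -0.265 0.703 -0.017 0 0 0;0.65 -0.265 0.703 -0.017 0 0 0;0.65 -0.265 0.703 -0.017 0 0 0")

```text
time: 32.68
ee_pos: [519.8, -176.4, 206.3]
eef_rot: [[0.999, -0.033, 0.0], [-0.033, -0.999, 0.001], [0.0, -0.001, -1.0]]
ft_force: [0.0, -0.1, -0.4]
grip_width: 55.3
grip_force: 0.0
```

Request:
arm_command(deltas="0.65 -0.265 0.703 -0.017 0 0 0;0.65 -0.265 0.703 -0.017 0 0 0;0.65 -0.265 0.703 -0.017 0 0 0;0.65 -0.265 0.703 -0.017 0 0 0;0.65 0 0 0 0 0 0;0.65 0 0 0 0 0 0;0.65 0 0 0 0 0 0;0.65 0 0 0 0 0 0")

```text
time: 33.35
ee_pos: [463.3, -313.1, 209.3]
eef_rot: [[0.999, -0.032, -0.0], [-0.032, -0.999, 0.001], [-0.0, -0.001, -1.0]]
ft_force: [1.0, -0.2, -0.2]
grip_width: 55.5
grip_force: 0.0
```

Run:
```python
from h import *
f,s=wrist("w15"); np.savez("w15.npz",s_pos=s["ee_pos"],s_rot=s["eef_rot"],**f); plan([462,-314,210],-92,s)
C=cloud(f); z=C[...,2]; P=C[...,:2]
print("table",np.median(z[300:,:100]))
near=np.hypot(*(P-[462,-314]).transpose(2,0,1))<110
for lo,hi,zt in((48,66,56),(8,20,14),(2.2,6,4)):
    for mm,st,c_ in comps(near&(z>lo-1)&(z<hi-1),150): 
        c,wh,a=rect(planecontour(f,mm,zt)); print(zt,c_.round(),st[4],c.round(1),np.round(wh,1),"%.1f"%a,"z %.1f"%np.median(z[mm]))
```

```text
t 33.4 pos [ 463.3 -313.1  209.3] yaw -91.8 w 55.5 | turn [-0.0004  0.0001  0.0008] shift/50 [-0.024  0.018 -0.014] rows>=0.0,0.0
table -0.9202437896964
56 [317. 211.] 1175 [ 464.  -312.8] [37.2 21.7] 3.6 z 55.1
14 [318. 192.] 605 [ 463.2 -312.7] [41.1 35.8] 3.6 z 13.1
4 [330. 205.] 9304 [ 447.8 -322.9] [109.3 108.2] -3.3 z 3.2
```

View pics/w15.png

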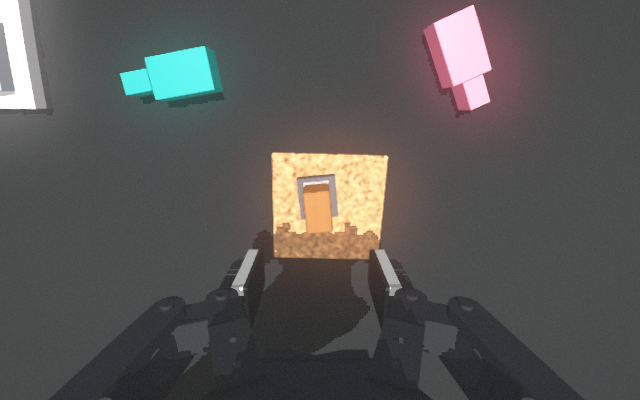

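The wrist view shows the lap at (317,205), turned about 3.6° and off-centre on its cork pad (272–388, 153–258). I'll grip it across the 22 mm.

Request:
arm_command(deltas="0.65 0.008 -0.005 0.1 0 0 -0.03;0.65 0 0 0.4 0 0 0;0.65 0 0 0.5 0 0 0;0.65 0 0 0.5 0 0 0;0.65 0 0 0.4 0 0 0;0.65 0 0 0.266 0 0 0;0.65 0 0 0 0 0 0;0.65 0 0 0 0 0 0")

```text
time: 34.07
ee_pos: [462.7, -314.4, 101.2]
eef_rot: [[0.998, 0.06, -0.001], [0.06, -0.998, 0.0], [-0.001, -0.0, -1.0]]
ft_force: [0.1, -0.3, 0.1]
grip_width: 55.9
grip_force: 0.0
```

Run:
```python
from h import *
avg(2); plan([463.7,-312.8,101],-86.4)
```

```text
mean ex,ey,z [ 486.36 -276.9   101.64] sd [0.18 0.24 0.4 ]
t 34.2 pos [ 463.2 -315.1  102.5] yaw -86.6 w 55.4 | turn [ 0.0003 -0.0005 -0.0012] shift/50 [ 0.013 -0.046  0.029] rows>=0.0,0.1
```

Request:
arm_command(deltas="0.65 0.013 -0.046 0.02 0 0 -0.001;0.65 0 0 0 0 0 0;0 0 0 0 0 0 0;0 0 0 0 0 0 0;0 0 0 0 0 0 0;0 0 0 0 0 0 0;0 0 0 0 0 0 0;0 0 0 0 0 0 0", grip_force=90)

```text
time: 34.83
ee_pos: [463.1, -312.8, 100.6]
eef_rot: [[0.998, 0.061, 0.001], [0.061, -0.998, -0.0], [0.001, 0.0, -1.0]]
ft_force: [0.1, -0.3, 1.4]
grip_width: 20.8
grip_force: 87.9
```

Request:
arm_command(deltas="0 0 0 0 0 0 0;0 0 0 0 0 0 0;0 0 0 0 0 0 0;0 0 0 0 0 0 0")

```text
time: 35.17
ee_pos: [463.1, -312.8, 100.5]
eef_rot: [[0.998, 0.062, 0.001], [0.062, -0.998, -0.001], [0.0, 0.001, -1.0]]
ft_force: [0.7, -0.8, 2.8]
grip_width: 20.5
grip_force: 87.9
```

Request:
arm_command(deltas="0 0 0 -0.2 0 0 0;0 0 0 -0.5 0 0 0;0 0 0 -0.6 0 0 0;0 0 0 -0.6 0 0 0;0 0 0 0 0 0 0.0225;0 0 0 0 0 0 0.0225;0 0 0 0 0 0 0;0 0 0 0 0 0 0", grip_force=100)

```text
time: 35.83
ee_pos: [462.4, -311.9, 195.1]
eef_rot: [[0.997, -0.077, -0.001], [-0.077, -0.997, 0.001], [-0.001, -0.001, -1.0]]
ft_force: [-0.5, 0.8, -2.6]
grip_width: 20.3
grip_force: 99.0
```

Run:
```python
from h import *
f,s=wrist("w16"); print(s["grip_width"],s["ft_force"]); p=573.3*EX+195.1*EY; plan([*p,175],-94.55,s)
T=(cloud(f)-s["ee_pos"])@s["eef_rot"]
m=(np.abs(T[...,0])<45)&(np.abs(T[...,1])<40)&(T[...,2]>80)&(T[...,2]<110)
for mm,st,c in comps(m,80): 
    Q=T[mm]; print(st[4],c.round(),np.percentile(Q,[2,50,98],0).round(1).tolist())
m=(np.abs(T[...,0])<25)&(np.abs(T[...,1])<14)&(T[...,2]>30)&(T[...,2]<60); print("grip top",np.percentile(T[m],[2,50,98],0).round(1).tolist())
```

```text
20.276614285313297 [-0.45415408  0.79326643 -2.58385767]
t 35.8 pos [ 462.4 -311.9  195.1] yaw -94.4 w 20.3 | turn [-0.0003  0.0005  0.0006] shift/50 [ 1.753 -9.386  0.402] rows>=0.0,11.7
1193 [316. 225.] [[3.5, -18.3, 87.1], [16.7, -0.4, 88.5], [19.2, 16.4, 97.5]]
grip top [[-16.8, -13.0, 32.9], [5.7, -0.6, 46.2], [17.2, 12.7, 58.3]]
```

Request:
arm_command(deltas="0 0.146 -0.782 0.0335 0 0 0.0006;0 0.146 -0.782 0.0335 0 0 0;0 0.146 -0.782 0.0335 0 0 0;0 0.146 -0.782 0.0335 0 0 0;0 0.146 -0.782 0.0335 0 0 0;0 0.146 -0.782 0.0335 0 0 0;0 0.146 -0.782 0.0335 0 0 0;0 0.146 -0.782 0.0335 0 0 0")

```text
time: 36.55
ee_pos: [546.3, -3.7, 181.6]
eef_rot: [[0.997, -0.08, -0.001], [-0.08, -0.997, -0.0], [-0.001, 0.0, -1.0]]
ft_force: [-0.0, 0.2, -2.5]
grip_width: 20.4
grip_force: 98.9
```

Request:
arm_command(deltas="0 0.146 -0.782 0.0335 0 0 0;0 0.146 -0.782 0.0335 0 0 0;0 0.146 -0.782 0.0335 0 0 0;0 0.146 -0.782 0.0335 0 0 0;0 0 0 0.4 0 0 0;0 0 0 0.3 0 0 0;0 0 0 0 0 0 0;0 0 0 0 0 0 0")

```text
time: 37.22
ee_pos: [587.4, 146.1, 139.3]
eef_rot: [[0.997, -0.083, -0.003], [-0.083, -0.997, -0.002], [-0.003, 0.002, -1.0]]
ft_force: [-0.1, -0.7, -2.0]
grip_width: 20.3
grip_force: 99.2
```

Request:
arm_command(deltas="0 0 0 0 0 0 0;0 0 0 0 0 0 0;0 0 0 0 0 0 0")

```text
time: 37.47
ee_pos: [588.9, 147.0, 141.3]
eef_rot: [[0.997, -0.083, 0.001], [-0.083, -0.997, 0.001], [0.001, -0.001, -1.0]]
ft_force: [-0.1, -0.0, -2.6]
grip_width: 20.7
grip_force: 99.2
```

Run:
```python
from h import *
f,s=wrist("w17"); ce(s); print(s["grip_width"]); p=573.3*EX+195.1*EY; plan([*p,135],-94.55,s); seats(f,s)
cv2.imwrite("pics/w17c.png",f["img"][:,60:580,::-1])
```

```text
t 37.5 ex 575.4 ey 193.2 z 141.3 w 20.7 F [-0.1 -0.  -2.6]
20.743608615836774
t 37.5 pos [588.9 147.  141.3] yaw -94.8 w 20.7 | turn [-0.0002 -0.0004 -0.0012] shift/50 [-0.042 -0.037  0.126] rows>=0.0,0.2
narrow main 1979 z [28.4 29.3 30.1]
narrow tab 454 z [28.5 29.2 29.9]
medium main 3574 z [28.4 29.2 30. ]
medium tab 939 z [28.4 29.2 30.1]
wide main 4176 z [28.5 29.2 30. ]
wide tab 1253 z [28.4 29.3 30.1]
```

View pics/w17c.png

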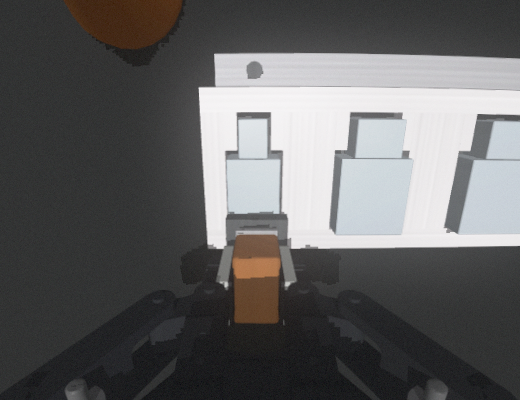

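The lap is poised over the near end of the narrow block, with its sole edge at crop row 215. I'll trim the position and then lower it.

Request:
arm_command(deltas="0 -0.042 -0.037 0.1 0 0 -0.0012;0 0 0 0.06 0 0 0;0 0 0 0 0 0 0;0 0 0 0 0 0 0;0 0 0 0 0 0 0")

```text
time: 37.93
ee_pos: [586.4, 149.9, 132.2]
eef_rot: [[0.997, -0.078, -0.0], [-0.078, -0.997, -0.0], [-0.0, 0.0, -1.0]]
ft_force: [0.4, 0.3, -2.3]
grip_width: 20.4
grip_force: 99.2
```

Run:
```python
from h import *
f,s=wrist("w18"); ce(s); p=573.3*EX+195.1*EY; plan([*p,121],-94.55,s)
```

```text
t 37.9 ex 572.7 ey 196.0 z 132.2 w 20.4 F [ 0.4  0.3 -2.3]
t 37.9 pos [586.4 149.9 132.2] yaw -94.5 w 20.4 | turn [0.     0.     0.0005] shift/50 [0.012 0.017 0.225] rows>=0.0,0.3
```

Request:
arm_command(deltas="0 0.012 0.017 0 0 0 0;0 0 0 0.06 0 0 0;0 0 0 0.05 0 0 0;0 0 0 0.04 0 0 0;0 0 0 0.04 0 0 0;0 0 0 0.03 0 0 0;0 0 0 0 0 0 0;0 0 0 0 0 0 0")

```text
time: 38.65
ee_pos: [587.3, 148.9, 122.0]
eef_rot: [[0.997, -0.078, 0.0], [-0.078, -0.997, 0.001], [0.0, -0.001, -1.0]]
ft_force: [-2.1, -0.8, 6.5]
grip_width: 20.4
grip_force: 100.6
```

Run:
```python
from h import *
ce()
```

```text
t 38.6 ex 573.6 ey 195.0 z 122.0 w 20.4 F [-2.1 -0.8  6.5]
```

Request:
arm_command(deltas="0 0.033 0 0 0 0 0;0 0.033 0 0 0 0 0;0 0.033 0 0 0 0 0;0 0.033 0 0 0 0 0;0 0.033 0 0 0 0 0;0 0.033 0 0 0 0 0;0 0.033 0 0 0 0 0;0 0.033 0 0 0 0 0")

```text
time: 39.32
ee_pos: [599.1, 148.4, 121.6]
eef_rot: [[0.997, -0.077, -0.003], [-0.077, -0.997, 0.001], [-0.003, -0.001, -1.0]]
ft_force: [-5.6, -0.3, 7.5]
grip_width: 20.6
grip_force: 100.6
```

Request:
arm_command(deltas="0 0.033 0 0 0 0 0;0 0.033 0 0 0 0 0;0 0.033 0 0 0 0 0;0 0.033 0 0 0 0 0;0 0.033 0 0 0 0 0;0 0.033 0 0 0 0 0;0 0.033 0 0 0 0 0;0 0.033 0 0 0 0 0")

```text
time: 39.98
ee_pos: [612.2, 147.4, 121.6]
eef_rot: [[0.997, -0.077, -0.003], [-0.077, -0.997, 0.001], [-0.003, -0.001, -1.0]]
ft_force: [-5.8, 0.4, 6.6]
grip_width: 20.2
grip_force: 100.6
```

Request:
arm_command(deltas="0 0.033 0 0 0 0 0;0 0.033 0 0 0 0 0;0 0.033 0 0 0 0 0;0 0.033 0 0 0 0 0;0 0.033 0 0 0 0 0;0 0.033 0 0 0 0 0;0 0.033 0 0 0 0 0;0 0.033 0 0 0 0 0")

```text
time: 40.65
ee_pos: [625.2, 146.3, 121.6]
eef_rot: [[0.997, -0.077, -0.004], [-0.077, -0.997, 0.001], [-0.004, -0.001, -1.0]]
ft_force: [-5.5, -0.4, 6.9]
grip_width: 20.2
grip_force: 100.6
```

Run:
```python
from h import *
ce()
```

```text
t 40.6 ex 611.6 ey 195.5 z 121.6 w 20.2 F [-5.5 -0.4  6.9]
```

Request:
arm_command(deltas="0 0.034 0.0003 0 0 0 0;0 0.034 0.0003 0 0 0 0;0 0.034 0.0003 0 0 0 0;0 0.034 0.0003 0 0 0 0;0 0.034 0.0003 0 0 0 0;0 0.034 0.0003 0 0 0 0;0 0.034 0.0003 0 0 0 0;0 0.034 0.0003 0 0 0 0")

```text
time: 41.32
ee_pos: [638.5, 145.3, 121.5]
eef_rot: [[0.997, -0.077, -0.004], [-0.077, -0.997, 0.001], [-0.004, -0.001, -1.0]]
ft_force: [-5.9, 0.2, 7.5]
grip_width: 20.4
grip_force: 100.6
```

Request:
arm_command(deltas="0 0.034 0.0003 0 0 0 0;0 0.034 0.0003 0 0 0 0;0 0.034 0.0003 0 0 0 0;0 0.034 0.0003 0 0 0 0;0 0.034 0.0003 0 0 0 0;0 0.034 0.0003 0 0 0 0;0 0.034 0.0003 0 0 0 0;0 0.034 0.0003 0 0 0 0")

```text
time: 41.98
ee_pos: [652.1, 144.1, 121.5]
eef_rot: [[0.997, -0.077, -0.004], [-0.077, -0.997, 0.001], [-0.005, -0.001, -1.0]]
ft_force: [-7.2, 0.5, 7.7]
grip_width: 20.3
grip_force: 100.6
```

Request:
arm_command(deltas="0 0.034 0 0 0 0 0;0 0.034 0 0 0 0 0;0 0.034 0 0 0 0 0;0 0.034 0 0 0 0 0;0 0.034 0 0 0 0 0;0 0.034 0 0 0 0 0;0 0.034 0 0 0 0 0;0 0.034 0 0 0 0 0")

```text
time: 42.65
ee_pos: [665.6, 143.0, 121.5]
eef_rot: [[0.997, -0.077, -0.005], [-0.077, -0.997, 0.001], [-0.005, -0.001, -1.0]]
ft_force: [-5.7, 0.7, 7.3]
grip_width: 20.3
grip_force: 100.6
```

Run:
```python
from h import *
ce()
```

```text
t 42.6 ex 652.2 ey 195.4 z 121.5 w 20.3 F [-5.7  0.7  7.3]
```

Request:
arm_command(deltas="0 0 0 -0.1 0 0 0;0 0 0 -0.2 0 0 0;0 0 0 -0.3 0 0 0;0 -0.526 0.517 0 0 0 0;0 -0.526 0.517 0 0 0 0;0 -0.526 0.517 0 0 0 0;0 0 0 0 0 0 0;0 0 0 0 0 0 0")

```text
time: 43.32
ee_pos: [581.6, 69.4, 152.5]
eef_rot: [[0.997, -0.082, 0.001], [-0.082, -0.997, 0.001], [0.001, -0.001, -1.0]]
ft_force: [1.2, 0.6, -2.7]
grip_width: 20.6
grip_force: 99.2
```

Request:
arm_command(deltas="0 0 0 0.2 0 0 0;0 0 0 0.1 0 0 0;0 0 0 0 0 0 0;0 0 0 0 0 0 0;0 0 0 0 0 0 0")

```text
time: 43.73
ee_pos: [582.8, 71.6, 136.0]
eef_rot: [[0.997, -0.077, -0.0], [-0.077, -0.997, -0.001], [-0.0, 0.001, -1.0]]
ft_force: [-0.2, -0.3, -2.3]
grip_width: 20.7
grip_force: 99.2
```

Run:
```python
from h import *
f,s=wrist("w19"); ce(s); seats(f,s); block(f,s,zt=30); p=573.3*EX+117.8*EY; plan([*p,121.5],-94.55,s); print(s["grip_force"])
```

```text
t 43.7 ex 575.2 ey 117.6 z 136.0 w 20.7 F [-0.2 -0.3 -2.3]
narrow main 2483 z [28.4 29.2 29.9]
narrow tab 455 z [28.3 29.1 30. ]
medium main 3173 z [28.5 29.3 30.5]
medium tab 1023 z [28.4 29.2 30. ]
wide main 4901 z [28.4 29.2 30. ]
wide tab 1503 z [28.4 29.2 30. ]
block px [317. 172.] c [619.4  69.2] size [75.4 45. ] tab 175.3 grip [624.4  68.8]  z 29.2
block px [193. 184.] c [625.7 145.5] size [74.7 35.7] tab -4.4 grip [620.7 145.9]  z 29.1
block px [461. 181.] c [612.  -20.2] size [75.5 59.5] tab 175.7 grip [617.  -20.5]  z 29.2
t 43.7 pos [582.8  71.6 136. ] yaw -94.4 w 20.7 | turn [0.0002 0.     0.0007] shift/50 [-0.039 -0.003  0.29 ] rows>=0.0,0.4
99.188711643219
```

Request:
arm_command(deltas="0 -0.039 -0.003 0 0 0 0.0007;0 0 0 0.08 0 0 0;0 0 0 0.07 0 0 0;0 0 0 0.05 0 0 0;0 0 0 0.04 0 0 0;0 0 0 0.04 0 0 0;0 0 0 0 0 0 0;0 0 0 0 0 0 0")

```text
time: 44.45
ee_pos: [580.4, 71.7, 122.7]
eef_rot: [[0.997, -0.08, -0.0], [-0.08, -0.997, 0.001], [-0.0, -0.001, -1.0]]
ft_force: [-4.0, -0.1, 6.3]
grip_width: 20.5
grip_force: 100.6
```

Run:
```python
from h import *
ce(); plan([600,100,100],-94.55)
```

```text
t 44.5 ex 572.9 ey 117.5 z 122.7 w 20.5 F [-4.  -0.1  6.3]
t 44.5 pos [580.4  71.7 122.7] yaw -94.6 w 20.5 | turn [-0.0003  0.0001 -0.0002] shift/50 [ 0.346 -0.595  0.455] rows>=0.0,1.0
```

Force is right at about 8.7 N on the spring. Now the medium stroke.

Request:
arm_command(deltas="0 0.034 -0.0003 0 0 0 0;0 0.034 -0.0003 0 0 0 0;0 0.034 -0.0003 0 0 0 0;0 0.034 -0.0003 0 0 0 0;0 0.034 -0.0003 0 0 0 0;0 0.034 -0.0003 0 0 0 0;0 0.034 -0.0003 0 0 0 0;0 0.034 -0.0003 0 0 0 0")

```text
time: 45.12
ee_pos: [593.2, 70.8, 122.5]
eef_rot: [[0.997, -0.08, -0.002], [-0.08, -0.997, 0.001], [-0.002, -0.001, -1.0]]
ft_force: [-5.0, -0.1, 6.8]
grip_width: 20.5
grip_force: 100.6
```

Request:
arm_command(deltas="0 0.034 0 0 0 0 0;0 0.034 0 0 0 0 0;0 0.034 0 0 0 0 0;0 0.034 0 0 0 0 0;0 0.034 0 0 0 0 0;0 0.034 0 0 0 0 0;0 0.034 0 0 0 0 0;0 0.034 0 0 0 0 0")

```text
time: 45.78
ee_pos: [606.8, 69.6, 122.6]
eef_rot: [[0.997, -0.08, -0.002], [-0.08, -0.997, 0.001], [-0.002, -0.001, -1.0]]
ft_force: [-4.7, 0.3, 6.8]
grip_width: 20.3
grip_force: 100.6
```

Request:
arm_command(deltas="0 0.034 0 0 0 0 0;0 0.034 0 0 0 0 0;0 0.034 0 0 0 0 0;0 0.034 0 0 0 0 0;0 0.034 0 0 0 0 0;0 0.034 0 0 0 0 0;0 0.034 0 0 0 0 0;0 0.034 0 0 0 0 0")

```text
time: 46.45
ee_pos: [620.3, 68.5, 122.6]
eef_rot: [[0.997, -0.08, -0.002], [-0.08, -0.997, 0.001], [-0.003, -0.001, -1.0]]
ft_force: [-5.2, -0.2, 6.1]
grip_width: 20.5
grip_force: 100.6
```

Run:
```python
from h import *
ce()
```

```text
t 46.5 ex 612.9 ey 117.5 z 122.6 w 20.5 F [-5.2 -0.2  6.1]
```

Request:
arm_command(deltas="0 0.034 0 0 0 0 0;0 0.034 0 0 0 0 0;0 0.034 0 0 0 0 0;0 0.034 0 0 0 0 0;0 0.034 0 0 0 0 0;0 0.034 0 0 0 0 0;0 0.034 0 0 0 0 0;0 0.034 0 0 0 0 0")

```text
time: 47.12
ee_pos: [633.7, 67.4, 122.5]
eef_rot: [[0.997, -0.08, -0.003], [-0.08, -0.997, 0.001], [-0.003, -0.001, -1.0]]
ft_force: [-5.5, 0.5, 7.2]
grip_width: 20.5
grip_force: 100.6
```

Request:
arm_command(deltas="0 0.034 0 0 0 0 0;0 0.034 0 0 0 0 0;0 0.034 0 0 0 0 0;0 0.034 0 0 0 0 0;0 0.034 0 0 0 0 0;0 0.034 0 0 0 0 0;0 0.034 0 0 0 0 0;0 0.034 0 0 0 0 0")

```text
time: 47.78
ee_pos: [647.3, 66.4, 122.5]
eef_rot: [[0.997, -0.08, -0.003], [-0.08, -0.997, 0.001], [-0.003, -0.001, -1.0]]
ft_force: [-5.9, 1.0, 7.0]
grip_width: 20.2
grip_force: 100.6
```

Request:
arm_command(deltas="0 0.033 0 0 0 0 0;0 0.033 0 0 0 0 0;0 0.033 0 0 0 0 0;0 0.033 0 0 0 0 0;0 0.033 0 0 0 0 0;0 0.033 0 0 0 0 0;0 0.033 0 0 0 0 0;0 0.033 0 0 0 0 0")

```text
time: 48.45
ee_pos: [660.3, 65.4, 122.5]
eef_rot: [[0.997, -0.08, -0.003], [-0.08, -0.997, 0.001], [-0.003, -0.001, -1.0]]
ft_force: [-5.1, 0.5, 6.8]
grip_width: 20.0
grip_force: 100.6
```

Run:
```python
from h import *
ce()
```

```text
t 48.5 ex 653.1 ey 117.6 z 122.5 w 20.0 F [-5.1  0.5  6.8]
```

Request:
arm_command(deltas="0 0 0 -0.1 0 0 0;0 0 0 -0.2 0 0 0;0 0 0 -0.3 0 0 0;0 -0.399 0.45 0 0 0 0;0 -0.399 0.45 0 0 0 0;0 -0.399 0.45 0 0 0 0;0 -0.399 0.45 0 0 0 0;0 0 0 0 0 0 0")

```text
time: 49.12
ee_pos: [570.8, -23.7, 153.5]
eef_rot: [[0.996, -0.088, -0.002], [-0.088, -0.996, -0.002], [-0.002, 0.002, -1.0]]
ft_force: [-0.1, -1.2, -2.5]
grip_width: 20.8
grip_force: 99.2
```

Request:
arm_command(deltas="0 0 0 0 0 0 0;0 0 0 0.2 0 0 0;0 0 0 0.1 0 0 0;0 0 0 0 0 0 0;0 0 0 0 0 0 0;0 0 0 0 0 0 0")

```text
time: 49.62
ee_pos: [574.9, -17.7, 137.0]
eef_rot: [[0.997, -0.079, -0.0], [-0.079, -0.997, -0.0], [-0.0, 0.0, -1.0]]
ft_force: [0.5, 0.5, -2.7]
grip_width: 20.4
grip_force: 99.2
```

Run:
```python
from h import *
f,s=wrist("w20"); ce(s); seats(f,s); block(f,s,zt=30); p=573*EX+27.7*EY; plan([*p,122],-94.55,s); print(s["grip_force"])
```

```text
t 49.6 ex 574.5 ey 27.9 z 137.0 w 20.4 F [ 0.5  0.5 -2.7]
narrow main 2163 z [28.3 29.1 29.9]
narrow tab 395 z [28.3 29.2 29.9]
medium main 3670 z [28.3 29.2 30. ]
medium tab 982 z [28.3 29.1 30. ]
wide main 4425 z [28.4 29.3 30.2]
wide tab 1610 z [28.4 29.2 30.1]
block px [320. 172.] c [611.9 -21.8] size [75.5 56.9] tab 175.4 grip [616.9 -22.2]  z 29.2
block px [175. 180.] c [619.5  67.5] size [74.7 47.4] tab -5.1 grip [614.6  68. ]  z 29.1
block px [ 61. 184.] c [625.2 143.4] size [75.7 38.3] tab -4.8 grip [620.2 143.8]  z 28.9
t 49.6 pos [574.9 -17.7 137. ] yaw -94.5 w 20.4 | turn [0.0002 0.0001 0.    ] shift/50 [-0.031  0.005  0.3  ] rows>=0.0,0.4
99.18861150741577
```

Request:
arm_command(deltas="0 -0.031 0.012 0 0 0 0;0 0 0 0.08 0 0 0;0 0 0 0.08 0 0 0;0 0 0 0.05 0 0 0;0 0 0 0.04 0 0 0;0 0 0 0.045 0 0 0;0 0 0 0 0 0 0;0 0 0 0 0 0 0")

```text
time: 50.33
ee_pos: [573.0, -18.5, 122.9]
eef_rot: [[0.997, -0.08, -0.0], [-0.08, -0.997, 0.001], [-0.0, -0.001, -1.0]]
ft_force: [-3.2, -0.4, 5.9]
grip_width: 20.2
grip_force: 100.5
```

Run:
```python
from h import *
ce(); plan([600,100,100],-94.55)
```

```text
t 50.3 ex 572.7 ey 27.0 z 122.9 w 20.2 F [-3.2 -0.4  5.9]
t 50.3 pos [573.  -18.5 122.9] yaw -94.6 w 20.2 | turn [-0.0002  0.0001 -0.0002] shift/50 [ 0.35  -2.406  0.458] rows>=0.0,3.0
```

Request:
arm_command(deltas="0 0.034 -0.0003 0.001 0 0 0;0 0.034 -0.0003 0.001 0 0 0;0 0.034 -0.0003 0.001 0 0 0;0 0.034 -0.0003 0.001 0 0 0;0 0.034 -0.0003 0.001 0 0 0;0 0.034 -0.0003 0 0 0 0;0 0.034 -0.0003 0 0 0 0;0 0.034 -0.0003 0 0 0 0")

```text
time: 51.0
ee_pos: [585.8, -19.6, 122.5]
eef_rot: [[0.997, -0.08, -0.002], [-0.08, -0.997, 0.001], [-0.002, -0.001, -1.0]]
ft_force: [-4.9, 0.6, 7.2]
grip_width: 20.4
grip_force: 100.6
```

Request:
arm_command(deltas="0 0.034 0 0 0 0 0;0 0.034 0 0 0 0 0;0 0.034 0 0 0 0 0;0 0.034 0 0 0 0 0;0 0.034 0 0 0 0 0;0 0.034 0 0 0 0 0;0 0.034 0 0 0 0 0;0 0.034 0 0 0 0 0")

```text
time: 51.67
ee_pos: [599.4, -20.8, 122.5]
eef_rot: [[0.997, -0.08, -0.002], [-0.08, -0.997, 0.001], [-0.002, -0.001, -1.0]]
ft_force: [-4.8, 0.4, 6.6]
grip_width: 20.4
grip_force: 100.6
```

Request:
arm_command(deltas="0 0.034 0 0 0 0 0;0 0.034 0 0 0 0 0;0 0.034 0 0 0 0 0;0 0.034 0 0 0 0 0;0 0.034 0 0 0 0 0;0 0.034 0 0 0 0 0;0 0.034 0 0 0 0 0;0 0.034 0 0 0 0 0")

```text
time: 52.33
ee_pos: [612.9, -22.0, 122.6]
eef_rot: [[0.997, -0.08, -0.002], [-0.08, -0.997, 0.001], [-0.002, -0.001, -1.0]]
ft_force: [-5.3, 0.2, 6.3]
grip_width: 20.3
grip_force: 100.6
```

Run:
```python
from h import *
ce()
```

```text
t 52.3 ex 612.7 ey 26.7 z 122.6 w 20.3 F [-5.3  0.2  6.3]
```

Request:
arm_command(deltas="0 0.034 -0.001 0 0 0 0;0 0.034 -0.001 0 0 0 0;0 0.034 -0.001 0 0 0 0;0 0.034 -0.001 0 0 0 0;0 0.034 -0.001 0 0 0 0;0 0.034 0 0 0 0 0;0 0.034 0 0 0 0 0;0 0.034 0 0 0 0 0")

```text
time: 53.0
ee_pos: [626.4, -22.8, 122.6]
eef_rot: [[0.997, -0.08, -0.002], [-0.08, -0.997, 0.001], [-0.002, -0.001, -1.0]]
ft_force: [-5.1, 0.1, 6.4]
grip_width: 20.5
grip_force: 100.6
```

Request:
arm_command(deltas="0 0.034 0 0 0 0 0;0 0.034 0 0 0 0 0;0 0.034 0 0 0 0 0;0 0.034 0 0 0 0 0;0 0.034 0 0 0 0 0;0 0.034 0 0 0 0 0;0 0.034 0 0 0 0 0;0 0.034 0 0 0 0 0")

```text
time: 53.67
ee_pos: [640.0, -23.8, 122.6]
eef_rot: [[0.997, -0.08, -0.003], [-0.08, -0.997, 0.001], [-0.003, -0.001, -1.0]]
ft_force: [-4.4, -0.8, 6.9]
grip_width: 20.1
grip_force: 100.5
```

Request:
arm_command(deltas="0 0.034 0 0 0 0 0;0 0.034 0 0 0 0 0;0 0.034 0 0 0 0 0;0 0.034 0 0 0 0 0;0 0.034 0 0 0 0 0;0 0.034 0 0 0 0 0;0 0.034 0 0 0 0 0;0 0.034 0 0 0 0 0")

```text
time: 54.33
ee_pos: [653.5, -24.9, 122.6]
eef_rot: [[0.997, -0.08, -0.003], [-0.08, -0.997, 0.001], [-0.003, -0.001, -1.0]]
ft_force: [-5.3, 0.7, 6.7]
grip_width: 20.4
grip_force: 100.5
```

Run:
```python
from h import *
ce()
```

```text
t 54.3 ex 653.5 ey 27.1 z 122.6 w 20.4 F [-5.3  0.7  6.7]
```

Request:
arm_command(deltas="0 0 0 -0.1 0 0 0;0 0 0 -0.3 0 0 0;0 0 0 -0.5 0 0 0;0 0 0 -0.55 0 0 0;0 -0.6 0 0 0 0 0;0 0 0 0 0 0 0;0 0 0 0 0 0 0;0 0 0 0 0 0 0")

```text
time: 55.0
ee_pos: [625.1, -21.9, 195.5]
eef_rot: [[0.997, -0.08, 0.002], [-0.08, -0.997, 0.0], [0.002, -0.0, -1.0]]
ft_force: [-0.2, -0.1, -2.2]
grip_width: 20.5
grip_force: 99.2
```

Run:
```python
from h import *
f,s=wrist("w21"); ce(s); seats(f,s); block(f,s,zt=30); plan([447.8,-322.9,190],-94.55,s)
g=f["img"].min(2).astype(int)
for c in range(200,460,40):
    l=g[:,c]; print(c,[(r,int(l[r-1]),int(l[r]),"%.1f"%(onplane(f,[(c,r)],16)[0,:2]@EX)) for r in range(90,230) if abs(l[r+1]-l[r-1])>35][:8])
cv2.imwrite("pics/w21c.png",f["img"])
```

```text
t 55.0 ex 624.9 ey 27.8 z 195.5 w 20.5 F [-0.2 -0.1 -2.2]
narrow main 1175 z [28.3 29.1 29.9]
narrow tab 203 z [28.4 29.1 29.9]
medium main 1861 z [28.3 29.2 30. ]
medium tab 480 z [28.4 29.3 30. ]
wide main 232 z [28.3 29.2 30. ]
wide tab 770 z [28.5 29.3 30.1]
block px [591.  31.] c [ 747.3 -239.6] size [87.4 45.1] tab -91.0 grip [ 747.4 -234.6] EDGE z 31.2
block px [128. 223.] c [626.3 144.3] size [76.6 36.9] tab -4.3 grip [621.3 144.7]  z 29.0
block px [214. 222.] c [620.2  67.7] size [75.7 47. ] tab -4.6 grip [615.3  68.1]  z 29.1
block px [320. 199.] c [616.2 -21.7] size [69.  57.6] tab 175.4 grip [621.2 -22.1]  z 29.2
t 55.0 pos [625.1 -21.9 195.5] yaw -94.6 w 20.5 | turn [-0.0001 -0.0006 -0.0001] shift/50 [-3.058  6.283  0.11 ] rows>=0.0,8.5
200 [(129, 76, 100, '689.2'), (130, 100, 151, '688.4'), (131, 151, 189, '687.5'), (152, 194, 197, '670.1'), (154, 146, 173, '668.4'), (155, 173, 233, '667.6'), (171, 236, 237, '653.7'), (172, 237, 125, '652.9')]
240 [(128, 74, 81, '689.7'), (129, 81, 113, '688.9'), (130, 113, 172, '688.1'), (152, 199, 196, '669.9'), (154, 148, 210, '668.2'), (198, 239, 227, '629.3'), (199, 227, 157, '628.4')]
280 [(128, 76, 83, '689.5'), (129, 83, 117, '688.7'), (130, 117, 190, '687.9'), (152, 196, 190, '669.8'), (154, 155, 220, '668.1')]
320 [(128, 78, 85, '689.4'), (129, 85, 127, '688.6'), (130, 127, 188, '687.8'), (152, 198, 189, '669.7'), (154, 160, 220, '668.0'), (171, 242, 228, '653.4'), (172, 228, 125, '652.6'), (179, 139, 164, '646.4')]
360 [(128, 70, 82, '689.4'), (129, 82, 118, '688.6'), (130, 118, 188, '687.8'), (152, 193, 188, '669.7'), (154, 153, 217, '668.0')]
400 [(129, 80, 92, '688.8'), (130, 92, 173, '688.0'), (152, 189, 193, '669.8'), (153, 193, 85, '669.0')]
440 []
```

Request:
arm_command(deltas="0 -0.34 0.698 0.012 0 0 0;0 -0.34 0.698 0.012 0 0 0;0 -0.34 0.698 0.012 0 0 0;0 -0.34 0.698 0.012 0 0 0;0 -0.34 0.698 0.012 0 0 0;0 -0.34 0.698 0.012 0 0 0;0 -0.34 0.698 0.012 0 0 0;0 -0.34 0.698 0.012 0 0 0")

```text
time: 55.72
ee_pos: [466.2, -291.6, 190.1]
eef_rot: [[0.997, -0.08, 0.001], [-0.08, -0.997, -0.001], [0.001, 0.001, -1.0]]
ft_force: [1.3, -1.2, -2.2]
grip_width: 20.7
grip_force: 99.2
```

Request:
arm_command(deltas="0 -0.34 0.698 0.012 0 0 0;0 0 0 0 0 0 0;0 0 0 0 0 0 0;0 0 0 0 0 0 0;0 0 0 0 0 0 0")

```text
time: 56.13
ee_pos: [448.1, -322.2, 189.1]
eef_rot: [[0.997, -0.078, 0.0], [-0.078, -0.997, 0.0], [0.0, -0.0, -1.0]]
ft_force: [0.9, -0.5, -2.6]
grip_width: 20.4
grip_force: 99.1
```

Run:
```python
from h import *
f,s=wrist("w22"); plan([447.8,-322.9,103],-94.55,s); print(s["ft_force"],s["grip_width"])
im=f["img"].astype(int); C=cloud(f)
m=(im[...,0]-im[...,2]>30)&(C[...,2]<9)
for mm,st,c_ in comps(m,1500): c,wh,a=rect(planecontour(f,mm,4)); print(c_.round(),st,c.round(1),np.round(wh,1),"%.1f"%a)
f=ctrl.grab_frame("top"); im=f["img"].astype(int); np.savez("top3.npz",**f)
f0=dict(np.load("top0.npz")); im=f0["img"].astype(int); hsv=cv2.cvtColor(f0["img"],cv2.COLOR_RGB2HSV); m=(im[...,0]-im[...,2]>40)&(np.mgrid[:400,:640][1]>420)&(np.mgrid[:400,:640][1]<475)&(np.mgrid[:400,:640][0]>215)&(np.mgrid[:400,:640][0]<270)
c,wh,a=rect(planecontour(f0,m,4)); print("top0 pad",c.round(1),np.round(wh,1),a)
```

```text
t 56.1 pos [ 448.1 -322.2  189.1] yaw -94.5 w 20.4 | turn [-0.0001 -0.      0.0005] shift/50 [-0.004  0.015  1.722] rows>=0.0,2.1
[ 0.88570093 -0.4767353  -2.5938448 ] 20.447919139438905
[323. 184.] [  253   126   144   130 13064] [ 452.7 -329.3] [128.2 120.7] 85.5
top0 pad [ 447.4 -323.1] [115.7 112.6] -1.94244384765625
```

View pics/w22.png

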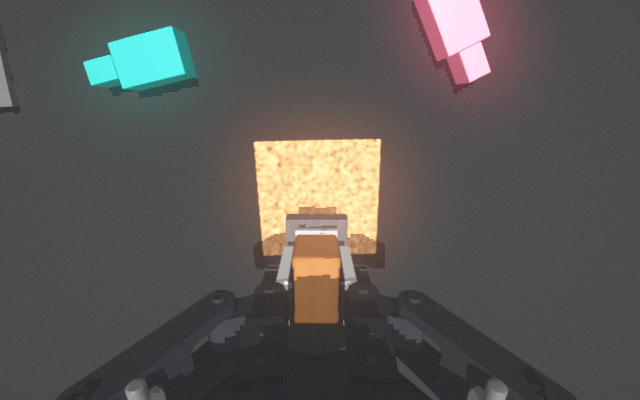

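The lap is over the middle of the cork pad (254–381, 140–255), and both pad-centre estimates agree. Now I'll lower it.

Request:
arm_command(deltas="0 -0.004 0.015 0.4 0 0 0.0005;0 0 0 0.5 0 0 0;0 0 0 0.4 0 0 0;0 0 0 0.2 0 0 0;0 0 0 0.1 0 0 0;0 0 0 0.06 0 0 0;0 0 0 0 0 0 0;0 0 0 0 0 0 0")

```text
time: 56.9
ee_pos: [447.2, -324.1, 107.2]
eef_rot: [[0.997, -0.081, 0.001], [-0.081, -0.997, -0.001], [0.001, 0.001, -1.0]]
ft_force: [0.1, 0.4, -2.2]
grip_width: 20.2
grip_force: 99.3
```

Run:
```python
from h import *
plan([447.6,-323,101.5],-94.55); print(ctrl.observe()["ft_force"])
```

```text
t 56.9 pos [ 447.2 -324.1  107.2] yaw -94.7 w 20.2 | turn [ 0.0002 -0.0004 -0.0006] shift/50 [ 0.006 -0.023  0.114] rows>=0.0,0.1
[ 0.11203173  0.3831202  -2.1895244 ]
```

Request:
arm_command(deltas="0 0.006 -0.023 0.04 0 0 -0.0006;0 0 0 0.03 0 0 0;0 0 0 0 0 0 0;0 0 0 0 0 0 0")

```text
time: 57.23
ee_pos: [447.2, -322.7, 103.1]
eef_rot: [[0.997, -0.08, 0.0], [-0.08, -0.997, 0.0], [0.0, -0.0, -1.0]]
ft_force: [0.1, -0.4, -2.2]
grip_width: 20.7
grip_force: 99.3
```

Request:
arm_command(deltas="0 0 0 0.02 0 0 0;0 0 0 0 0 0 0;0 0 0 0 0 0 0")

```text
time: 57.48
ee_pos: [447.0, -322.8, 101.9]
eef_rot: [[0.997, -0.08, 0.0], [-0.08, -0.997, 0.0], [-0.0, -0.0, -1.0]]
ft_force: [0.5, -0.7, -3.5]
grip_width: 20.4
grip_force: 99.3
```

Request:
arm_command(deltas="0 0.01 0 0.016 0 0 0;0 0 0 0 0 0 0;0 0 0 0 0 0 0")

```text
time: 57.73
ee_pos: [447.4, -322.9, 101.3]
eef_rot: [[0.997, -0.08, -0.0], [-0.08, -0.997, 0.0], [-0.0, -0.0, -1.0]]
ft_force: [-1.5, 0.5, 2.7]
grip_width: 20.3
grip_force: 99.9
```

Request:
arm_command(deltas="0 0 0 0.014 0 0 0;0 0 0 0 0 0 0;0 0 0 0 0 0 0")

```text
time: 57.98
ee_pos: [447.5, -322.9, 100.5]
eef_rot: [[0.997, -0.08, 0.0], [-0.08, -0.997, -0.0], [0.0, 0.0, -1.0]]
ft_force: [-2.0, 0.2, 2.7]
grip_width: 20.3
grip_force: 100.0
```

Request:
arm_command(deltas="0 0 0 -0.016 0 0 0;0 0 0 0 0 0 0;0.4 0 0 0 0 0 0;0.55 0 0 0 0 0 0;0.6 0 0 0 0 0 0;0.6 0 0 0 0 0 0;0.6 0 0 0 0 0 0;0.6 0 0 0 0 0 0")

```text
time: 58.65
ee_pos: [447.7, -322.7, 101.2]
eef_rot: [[0.997, -0.08, 0.0], [-0.08, -0.997, -0.0], [0.0, 0.0, -1.0]]
ft_force: [-0.2, 0.3, 0.1]
grip_width: 51.3
grip_force: 0.0
```

Request:
arm_command(deltas="0.6 0 0 -0.2 0 0 0;0.6 0 0 -0.4 0 0 0;0.6 0 0 -0.6 0 0 0;0.6 0 0 -0.7 0 0 0;0.6 0 0 -0.3 0 0 0;0.6 0 0 0 0 0 0;0.6 0 0 0 0 0 0;0.6 0 0 0 0 0 0")

```text
time: 59.32
ee_pos: [447.3, -322.1, 210.7]
eef_rot: [[0.997, -0.079, -0.001], [-0.079, -0.997, 0.001], [-0.001, -0.001, -1.0]]
ft_force: [0.3, 0.6, -0.2]
grip_width: 51.4
grip_force: 0.0
```

Run:
```python
from h import *
f,s=wrist("w23"); print(s["time"],s["ee_pos"],s["grip_width"])
C=cloud(f); z=C[...,2]; P=C[...,:2]; near=np.hypot(*(P-[447,-322]).transpose(2,0,1))<110
for lo,hi,zt in((48,66,56),(8,20,14),(2.2,6,4)):
    for mm,st,c_ in comps(near&(z>lo-1)&(z<hi-1),150): 
        c,wh,a=rect(planecontour(f,mm,zt)); print(zt,c_.round(),st[4],c.round(1),np.round(wh,1),"%.1f"%a,"z %.1f"%np.median(z[mm]))
f=ctrl.grab_frame("top"); C=cloud(f); z=C[...,2]; cv2.imwrite("pics/topend.png",cv2.resize(f["img"][120:280,150:510,::-1],None,fx=2,fy=2))
```

```text
59.3167 [ 447.30056579 -322.14959615  210.720844  ] 51.39478282038799
56 [317. 210.] 1149 [ 448.6 -321.7] [36.9 21.4] -3.8 z 55.1
14 [316. 192.] 588 [ 447.5 -321.6] [41.4 35.7] -4.9 z 13.2
4 [318. 187.] 9879 [ 448.1 -322.8] [110.  108.7] -3.3 z 3.2
```

View pics/topend.png

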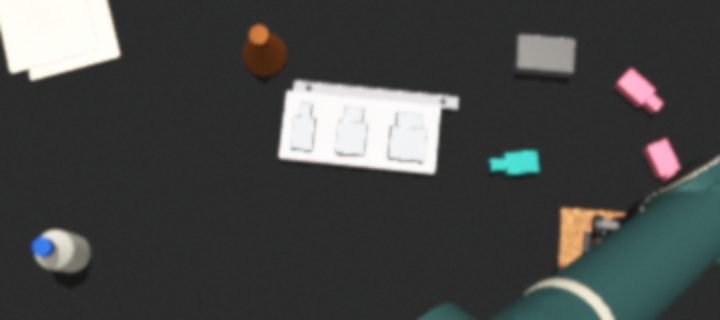

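The final top view shows the carrier square against the bar with all three blocks in their pockets. The lap stands upright within about 1 mm of the pad's centre, and the bystanders haven't moved. I'm handing in.

```bash
python3 -c "
from rig import ctrl
print(ctrl.close_job())"
```

```text
the job is handed in; nothing more can be done
None
```

The job is handed in with no verdict returned: the carrier is square against the bar, all three blocks are seated and stroked narrow, medium, wide at about 9 N, and the lap stands within about 1 mm of its pad's centre, after roughly 59 s of the 210 s allowed.

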